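Set up a light bar in the alignment fixture and lay on its LED modules

TASK

Put every brass spacer left lying between the bar and the rail into the small blue bin; then, with the clamp jaw still drawn back, push the long bar near its two ends until it lies flush and parallel against the fixture's rail, and slide the clamp jaw forward until it touches the bar. Then lay every LED module, lenses up, on its own raised seat of the bar (any free seat), with its edges flush with those of the seat, and leave the bar flush with the rail, the jaw against it, and the other things on the bench alone.

Things in the scene. Friction and masses are not known exactly. Their poses are not given: they have to be found in the camera images.
- bar_mid (a point): Carrier bar of an LED bar light, loose: aluminium, 60 mm wide (its x), 340 mm long (its y), 16 mm high, lying on the fixture's base plate, with four raised seats on top. About 0.6 kg. The point is the centre of the bar, half-way up its 16 mm. Its +x side is the one that faces the rail; axes x across, y along, z up
- bar_left (a point): point on the bar's rail-side face, half-way up, 5 mm from the +y end (30 mm in x and +165 mm in y from the bar's centre); same axes as the bar
- bar_right (a point): the same, 5 mm from the -y end (30 mm in x and -165 mm in y from the bar's centre)
- fixture: Alignment fixture, fixed: dark steel base plate 300 mm (x) by 380 mm (y), 10 mm thick, with a straight bright steel rail along its far edge. Origin under the centre of the base plate, on the table; z up, +x towards the rail. The rail runs along y; its face towards the bar lies at x = +100 mm, the rail is 20 mm thick and 370 mm long and its top stands 14 mm above the base plate
- rail_mid (a point): middle of the lower edge of the rail's bar-side face, on the base plate's top; axes of the fixture
- jaw (a joint): slide of the clamp jaw on the fixture, in m: about 0 when fully drawn back from the rail, growing as the jaw slides towards the rail (fixture +x), at most 0.13. It slides stiffly (about 3 N) and stays where it is left. Its face reaches the bar, when the bar lies against the rail, at about 0.115
- jaw_face (a point): middle of the jaw's front face (the face towards the bar), 8 mm above the base plate; the jaw is a bright steel block 40 mm long (x), 30 mm wide (y), top 15 mm above the base plate, sliding along the line y = 0 of the fixture; axes of the fixture
- jaw_post (a point): middle of the black round post (14 mm diameter, 34 mm high, its top 59 mm above the table) that stands on the jaw, 22 mm behind the jaw's face; this point is 15 mm below the post's top; grip or push it to slide the jaw
- bin_in (a point): centre of the inner floor of the small open blue bin on the robot's right; outside 120 mm (x) by 150 mm (y), 45 mm high, walls 4 mm; fixed; z up
- seat0 (a point): centre of the top of one raised seat of the bar, 60 mm (x, the bar's full width) by 40 mm (y), 4 mm high, its top 20 mm above the bar's underside; -130 mm along the bar's y from its centre; axes of the bar
- seat1 (a point): centre of the top of one raised seat of the bar, 60 mm (x, the bar's full width) by 40 mm (y), 4 mm high, its top 20 mm above the bar's underside; -50 mm along the bar's y from its centre; axes of the bar
- seat2 (a point): centre of the top of one raised seat of the bar, 60 mm (x, the bar's full width) by 40 mm (y), 4 mm high, its top 20 mm above the bar's underside; +50 mm along the bar's y from its centre; axes of the bar
- seat3 (a point): centre of the top of one raised seat of the bar, 60 mm (x, the bar's full width) by 40 mm (y), 4 mm high, its top 20 mm above the bar's underside; +130 mm along the bar's y from its centre; axes of the bar
- module0_c (a point): LED module, loose, may be absent: a flat white plate 60 mm (its x) by 40 mm (its y), 8 mm thick, 50 g, with two small clear lenses on top (5 mm high; nothing at the edges); the point is its centre, half-way up the 8 mm; z up out of the lens side. All modules are alike and either end may face the rail
- module1_c (a point): LED module, loose, may be absent: a flat white plate 60 mm (its x) by 40 mm (its y), 8 mm thick, 50 g, with two small clear lenses on top (5 mm high; nothing at the edges); the point is its centre, half-way up the 8 mm; z up out of the lens side. All modules are alike and either end may face the rail
- module2_c (a point): LED module, loose, may be absent: a flat white plate 60 mm (its x) by 40 mm (its y), 8 mm thick, 50 g, with two small clear lenses on top (5 mm high; nothing at the edges); the point is its centre, half-way up the 8 mm; z up out of the lens side. All modules are alike and either end may face the rail
- module3_c (a point): LED module, loose, may be absent: a flat white plate 60 mm (its x) by 40 mm (its y), 8 mm thick, 50 g, with two small clear lenses on top (5 mm high; nothing at the edges); the point is its centre, half-way up the 8 mm; z up out of the lens side. All modules are alike and either end may face the rail
- spacer0_c (a point): leftover square brass spacer, loose, may be absent: 40 mm long (its x), 14 by 14 mm in section, 60 g, lying on the base plate between bar and rail; the point is its centre
- spacer1_c (a point): leftover square brass spacer, loose, may be absent: 40 mm long (its x), 14 by 14 mm in section, 60 g, lying on the base plate between bar and rail; the point is its centre
- tape: black roll of tape lying flat, 60 mm across, 19 mm high, loose, leave alone; origin under its centre
- tin: round steel tin 48 mm across, 22 mm high, loose, leave alone; origin under its centre
- driver: screwdriver 170 mm long lying beyond the fixture, leave alone
- flux: white bottle, 40 mm across and 90 mm high, standing beyond the fixture, leave alone; origin under its centre
- brush: small brush 150 mm long lying beyond the fixture, leave alone
Mind the look-alikes: they are no part of the job. Leave any orange or purple look-alike of the part that bears module0_c alone.

How it is judged (in metres and radians):
On the way, in this order (a step that is already met when the one before it is completed fails the run):
1. the spacers are in the bin and the bar lies flush against the rail at both ends, with the jaw still drawn back (less than 60 mm along) (x of each of bar_right, bar_left in the frame of fixture above 0.0975 m and x of spacer0_c in the frame of bin_in between -0.056 and 0.056 m and y of spacer0_c in the frame of bin_in between -0.071 and 0.071 m and z of each of spacer0_c, spacer1_c in the frame of bin_in below 0.035 m and x of spacer1_c in the frame of bin_in between -0.056 and 0.056 m and y of spacer1_c in the frame of bin_in between -0.071 and 0.071 m and value of joint jaw below 0.06 m), for 0.2 s.
2. the jaw touches the bar (within 3 mm), the bar being flush against the rail (x of each of bar_right, bar_left in the frame of fixture above 0.0975 m and x of jaw_face in the frame of bar_mid above -0.033 m), for 0.2 s.
At the end, for the whole second after the job is handed in: Both ends of the bar within 2.5 mm of the rail, the jaw's face within 3 mm of the bar, all spacers in the bin, and every module at rest flat on a seat of its own, lenses up, within 5 mm of the seat's centre in each direction and within 0.1 rad of square to the bar (all of step 2 and x of spacer0_c in the frame of bin_in between -0.056 and 0.056 m and y of spacer0_c in the frame of bin_in between -0.071 and 0.071 m and z of each of spacer0_c, spacer1_c in the frame of bin_in below 0.035 m and x of spacer1_c in the frame of bin_in between -0.056 and 0.056 m and y of spacer1_c in the frame of bin_in between -0.071 and 0.071 m and ((x of module0_c in the frame of seat0 between -0.005 and 0.005 m and y of module0_c in the frame of seat0 between -0.005 and 0.005 m and z of module0_c in the frame of seat0 between 0.001 and 0.007 m) or (x of module0_c in the frame of seat1 between -0.005 and 0.005 m and y of module0_c in the frame of seat1 between -0.005 and 0.005 m and z of module0_c in the frame of seat1 between 0.001 and 0.007 m) or (x of module0_c in the frame of seat2 between -0.005 and 0.005 m and y of module0_c in the frame of seat2 between -0.005 and 0.005 m and z of module0_c in the frame of seat2 between 0.001 and 0.007 m) or (x of module0_c in the frame of seat3 between -0.005 and 0.005 m and y of module0_c in the frame of seat3 between -0.005 and 0.005 m and z of module0_c in the frame of seat3 between 0.001 and 0.007 m)) and angle between the x axis of each of module0_c, module1_c, module2_c, module3_c and the x axis of bar_mid, either way round below 0.1 rad and ((x of module1_c in the frame of seat0 between -0.005 and 0.005 m and y of module1_c in the frame of seat0 between -0.005 and 0.005 m and z of module1_c in the frame of seat0 between 0.001 and 0.007 m) or (x of module1_c in the frame of seat1 between -0.005 and 0.005 m and y of module1_c in the frame of seat1 between -0.005 and 0.005 m and z of module1_c in the frame of seat1 between 0.001 and 0.007 m) or (x of module1_c in the frame of seat2 between -0.005 and 0.005 m and y of module1_c in the frame of seat2 between -0.005 and 0.005 m and z of module1_c in the frame of seat2 between 0.001 and 0.007 m) or (x of module1_c in the frame of seat3 between -0.005 and 0.005 m and y of module1_c in the frame of seat3 between -0.005 and 0.005 m and z of module1_c in the frame of seat3 between 0.001 and 0.007 m)) and ((x of module2_c in the frame of seat0 between -0.005 and 0.005 m and y of module2_c in the frame of seat0 between -0.005 and 0.005 m and z of module2_c in the frame of seat0 between 0.001 and 0.007 m) or (x of module2_c in the frame of seat1 between -0.005 and 0.005 m and y of module2_c in the frame of seat1 between -0.005 and 0.005 m and z of module2_c in the frame of seat1 between 0.001 and 0.007 m) or (x of module2_c in the frame of seat2 between -0.005 and 0.005 m and y of module2_c in the frame of seat2 between -0.005 and 0.005 m and z of module2_c in the frame of seat2 between 0.001 and 0.007 m) or (x of module2_c in the frame of seat3 between -0.005 and 0.005 m and y of module2_c in the frame of seat3 between -0.005 and 0.005 m and z of module2_c in the frame of seat3 between 0.001 and 0.007 m)) and ((x of module3_c in the frame of seat0 between -0.005 and 0.005 m and y of module3_c in the frame of seat0 between -0.005 and 0.005 m and z of module3_c in the frame of seat0 between 0.001 and 0.007 m) or (x of module3_c in the frame of seat1 between -0.005 and 0.005 m and y of module3_c in the frame of seat1 between -0.005 and 0.005 m and z of module3_c in the frame of seat1 between 0.001 and 0.007 m) or (x of module3_c in the frame of seat2 between -0.005 and 0.005 m and y of module3_c in the frame of seat2 between -0.005 and 0.005 m and z of module3_c in the frame of seat2 between 0.001 and 0.007 m) or (x of module3_c in the frame of seat3 between -0.005 and 0.005 m and y of module3_c in the frame of seat3 between -0.005 and 0.005 m and z of module3_c in the frame of seat3 between 0.001 and 0.007 m)) and angle between each of module0_c, module1_c, module2_c, module3_c's own z axis and vertical below 0.1 rad); the robot touches nothing.
It fails at once if the roll of tape is moved more than 30 mm (distance of tape from where it was at the start of the episode above 0.03 m).
It fails at once if the small tin is moved more than 30 mm (distance of tin from where it was at the start of the episode above 0.03 m).
It fails at once if the screwdriver is moved more than 30 mm (distance of driver from where it was at the start of the episode above 0.03 m).
It fails at once if the bottle is moved more than 30 mm (distance of flux from where it was at the start of the episode above 0.03 m).
It fails at once if the brush is moved more than 30 mm (distance of brush from where it was at the start of the episode above 0.03 m).
Of spacer0, spacer1 only 1 to 2 are there at a start; the rules pass over those that are not, and their reading is None.
Of module0, module1, module2, module3 only 2 to 4 are there at a start; the rules pass over those that are not, and their reading is None.
At some moment in a run one of module0, module1, module2, module3, spacer0, spacer1 may be knocked a few centimetres aside while the robot is not near it.
It also fails if it takes over 210 s, if anything falls off the work surface, if the arm or the gripper's body presses on something with over 40 N, if the wrist force passes 120 N, or if a joint passes its speed limit or range.

ROBOT

A 6-joint arm with a two-finger parallel gripper is mounted at the origin on the work surface. World frame = base frame: x ahead of the robot, y to its left, z up, the work surface at z = 0. Lengths are in mm, angles in rad, forces in N, time in s.
With the tool pointing down it reaches from about 300 to 775 mm from the base axis. Payload 14.6 kg.
Tool frame: the origin (TCP) lies on the front face of the gripper's body, between the roots of the fingers; the fingertips stand 97 mm ahead of it and the grasp point (between the pads) lies 78 mm ahead of it; z points along the fingers, y is the line along which they close (so a half turn about z gives the same grasp; the last joint's range is limited). The gripper opens to 94 mm and grips with 3 to 60 N. Pads are 16 mm wide; open, the fingers measure 119 mm over their backs; the gripper's body (75 mm by 177 mm) begins 78 mm behind the grasp point.
Start: joints at [1.089, 0.3, 1.521, -0, 1.321, -0.067], TCP at [221.65, 503.35, 302.646] pointing down, gripper open.
Joint ranges: [-3.03, 3.03], [-0.79, 2.21], [0.23, 2.52], [-1.04, 4.18], [0, 3.07], [-2.55, 2.55]. Speed limits (rad/s): [2.22, 2.22, 2.57, 3.14, 3.14, 3.14].

INTERFACE

Orientations are given as [roll, pitch, yaw] about the fixed x, y, z axes, in that order (R = Rz(yaw) Ry(pitch) Rx(roll)).
In Python, from cell import * gives the robot as it stands.
- The arm moves only by the tool carry_out, never from a script. Its arguments are lists of equal length, an entry for each row: "slide": the shift along the world's x, y, z scaled (see below), a list of three; "dr": the turn, a rotation vector about the world's x, y, z scaled (see below), a list of three; "gripper": the opening in per cent of the stroke, from 0 (shut) to 100 (fully open). A call has 1 to 10 rows; each row is the pose to reach, as a shift and turn from the pose commanded when the call began, turning the shorter way round; what a row does not reach only later rows make up. The controller multiplies each number of a shift by 0.25 m and each number of a turn by 360 degrees. A row lasts 1/12 s, in which the tool goes at most 41.7 mm and 7.16 degrees, less where a joint would pass 70% of its speed; a pose out of reach is approached as far as the arm can. A call with a number of a shift or a turn outside -1 to 1 is refused whole. A call with a gripper value outside its range is refused whole. The fingers move at their own pace and stop on an object; "newtons" is the grip in N (left out, the last holds). Time passes only in rows, so rows that repeat a pose let the fingers close. It gives the time, the measured TCP pose, the force, the opening and the grip force at its end, in the units of the state.
- read_state(): the state, without advancing time (a new reading comes with each control period).
- camera(name): name is "scene" or "top" or "wrist"; returns the picture (384x512x3 uint8, red, green, blue); there is no depth.
- camera_model(name): a dict with "vfov" (degrees; the focal length in pixels is half the picture's height over the tangent of half this angle, whatever the lens; pixels are square), "cx", "cy" (the principal point, pixels), "k1" (the pictures are not rectified: a ray, as slopes to the right and down, at radius r is drawn at 1 + k1 r^2 times it, then the intrinsics apply), "R" (3x3) and "t" (3): a world point X has camera coordinates R X + t. Camera axes: x right, y down, z forward; pixel columns grow to the right and rows downward; lengths in mm; the calibration is good to about 2 mm. A picture is of the moment at which its call begins: read the wrist's pose just before it. camera_model takes no time and is no camera call; for the wrist camera it gives the pose at the moment of the call.
- sign_off(): hands the job in; it is judged then, once.
The state is a dict: "clock": time; "joints": joint angles; "qd": joint speeds; "effort": joint torques, N m; "eef_pos": TCP position; "eef_rot": TCP orientation; "wrist_force": force on the tool from outside, world axes, zero at the start; "moment": the same for the moment, N m; "finger_gap": finger opening in mm; "finger_force": force on a finger pad.
Only numpy, scipy, OpenCV 4.12 (cv2) and the standard library are available. Lean on these libraries where they do the work, as an engineer would, in place of code of your own. Each camera call takes 0.05 s, during which the arm holds its last target. There are 200 camera calls.

## Working session

There is one attempt and no reset: what is moved stays moved. The work goes in short steps, Python scripts to look and compute and a tool call to move; the robot and the scene stay as the last step left them, time stands still between calls to the robot, and variables do not carry over. Pictures are saved under pics/ and viewed, at most 17 in all, crops included, and the job is handed in when it is done.

Besides the shell and the picture viewer there is one more tool, called after ">>>" as a command line: name --argument value ..., lists and objects as JSON in quotes. carry_out: Moves the arm, as the interface text tells. Its arguments: {"type":"object","properties":{"slide":{"type":"array","items":{"type":"array","items":{"type":"number","minimum":-1,"maximum":1}}},"dr":{"type":"array","items":{"type":"array","items":{"type":"number","minimum":-1,"maximum":1}}},"gripper":{"type":"array","items":{"type":"number"}},"newtons":{"type":"number"}},"required":["slide","dr","gripper"]}

```bash
mkdir -p pics; ls; python3 - <<'E'
from cell import *
import cv2,json
print(read_state())
for n in("scene","top","wrist"):
    m=camera_model(n);print(n,m)
    cv2.imwrite(f"pics/{n}0.png",cv2.cvtColor(camera(n),cv2.COLOR_RGB2BGR))
E
```

```text
pics
{'clock': 0.0, 'joints': array([ 1.08940427e+00,  3.00436071e-01,  1.52153570e+00, -1.81152454e-05,
        1.32067834e+00, -6.65841259e-02]), 'qd': array([ 0.0003818 , -0.00038625,  0.00059994,  0.00073769, -0.0008184 ,
       -0.00035733]), 'effort': array([ 1.91953179e-03, -5.31814027e+01, -3.52734232e+01,  7.09295855e-02,
        2.43754615e-02, -9.26822872e-05]), 'eef_pos': array([221.59248125, 503.23746275, 302.12468014]), 'eef_rot': array([-3.14053637e+00, -5.28500882e-05,  2.72678919e+00]), 'wrist_force': array([-0.66443593,  0.61871985, -0.09615968]), 'moment': array([0.03798997, 0.01409727, 0.04301817]), 'finger_force': 0.0, 'finger_gap': 93.92288258061782}
scene {'vfov': 57.77669167063709, 'cx': 249.98663499400925, 'cy': 187.46382306226485, 'k1': -0.031083988706577297, 'R': array([[ 0.15274146,  0.98818556,  0.01262298],
       [ 0.56597795, -0.07699682, -0.82081694],
       [-0.81014752,  0.1325171 , -0.57105185]]), 't': array([ -93.05683139, -271.1339094 , 1656.29902379])}
top {'vfov': 56.31807328412113, 'cx': 259.71077755547697, 'cy': 183.9741387123219, 'k1': 0.0324513722449656, 'R': array([[ 2.71804727e-02, -9.99630410e-01,  5.14311089e-04],
       [-9.83648723e-01, -2.68375482e-02, -1.78086878e-01],
       [ 1.78034862e-01,  4.33458408e-03, -9.84014634e-01]]), 't': array([ -7.9000115 , 606.32116735, 963.01272581])}
wrist {'vfov': 71.44184492034871, 'cx': 249.5749352787927, 'cy': 191.48466040634065, 'k1': -0.05516281400576597, 'R': array([[ 4.03031345e-01,  9.15186083e-01, -4.10413058e-04],
       [ 8.86978381e-01, -3.90498627e-01,  2.46536353e-01],
       [ 2.25466373e-01, -9.97259055e-02, -9.69133457e-01]]), 't': array([-550.45454321,  -26.12542043,  390.09849268])}
```

View pics/top0.png

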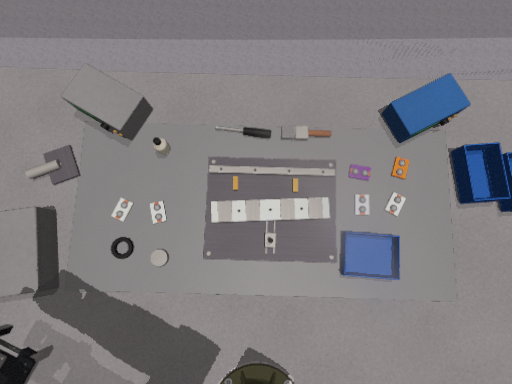

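View pics/scene0.png

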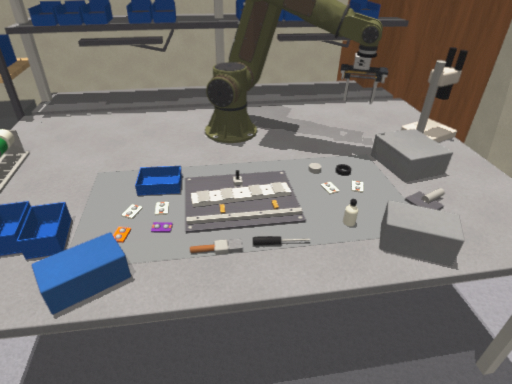

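The top view shows white modules near px (122,209), (158,212), (362,205) and (396,204). The spacers are at (235,183) and (296,185), the bar runs from (211,211) to (329,208), the jaw post is at (270,240), and the bin is at (370,255). The orange and purple look-alikes are to be left alone.

```bash
cat > h.py <<'E'
import numpy as np,cv2
from cell import *
def K(m):
    f=192/np.tan(np.radians(m["vfov"]/2)); return np.array([[f,0,m["cx"]],[0,f,m["cy"]],[0,0,1]])
def cast(m,px,z):
    px=np.array(px,float).reshape(-1,1,2)
    u=cv2.undistortPointsIter(px,K(m),np.array([m["k1"],0,0,0.]),None,None,(3,50,1e-9)).reshape(-1,2)
    d=np.c_[u,np.ones(len(u))]@m["R"]; c=-m["R"].T@m["t"]
    return c+d*((z-c[2])/d[:,2])[:,None]
def proj(m,X):
    return cv2.projectPoints(np.array(X,float).reshape(-1,1,3),cv2.Rodrigues(m["R"])[0],m["t"],K(m),np.array([m["k1"],0,0,0.]))[0].reshape(-1,2)
def shot(n,fn=None):
    m=camera_model(n); im=cv2.cvtColor(camera(n),cv2.COLOR_RGB2BGR)
    if fn: cv2.imwrite(f"pics/{fn}.png",im)
    return m,im
def blobs(im,mask,amin,amax=1e9):
    out=[]
    for c in cv2.findContours(mask.astype(np.uint8),cv2.RETR_EXTERNAL,cv2.CHAIN_APPROX_NONE)[0]:
        if amin<cv2.contourArea(c)<amax: out.append(c[:,0].astype(float))
    return out
def rect(P):  # world pts -> centre,size,angle of long side
    (cx,cy),(w,h),a=cv2.minAreaRect(P[:,:2].astype(np.float32)); 
    if w<h: w,h,a=h,w,a+90
    return np.round([cx,cy,w,h,(a+90)%180-90],1)
E
python3 - <<'E'
from h import *
m=camera_model("top"); im=cv2.imread("pics/top0.png"); hsv=cv2.cvtColor(im,cv2.COLOR_BGR2HSV)
print(K(m)[0,0])
for n,p,z in [("corner TL",(213,162),10),("TR",(330,163),10),("BL",(209,253),10),("BR",(332,257),10),("railL",(209,174),24),("railR",(335,176),24),("post",(270.5,240),59),
 ("bot",(160,146),45),("tape",(122,248),19),("tin",(159,258),22),("bin TL",(343,232),45),("binBR",(399,278),45)]:
    print(n,cast(m,p,z)[0].round(0))
H,S,V=cv2.split(hsv)
for nm,mask,z,a in [("spacer",(H>8)&(H<28)&(S>150)&(V>90),24,20),("white",(S<40)&(V>170),8,30)]:
    for c in blobs(im,mask,a):
        print(nm,c.mean(0).round(),rect(cast(m,c,z)))
cv2.imwrite("pics/topz.png",cv2.resize(im[120:300,70:450],None,fx=2.1,fy=2.1,interpolation=cv2.INTER_CUBIC))
E
```

```text
358.69402740156653
corner TL [677. 150.  10.]
TR [ 684. -200.   10.]
BL [410. 148.  10.]
BR [ 409. -203.   10.]
railL [637. 158.  24.]
railR [ 642. -211.   24.]
post [450. -25.  59.]
bot [712. 302.  45.]
tape [418. 393.  19.]
tin [393. 286.  22.]
bin TL [ 478. -227.   45.]
binBR [ 359. -377.   45.]
spacer [400. 167.] [ 672.  -400.7   57.2   40.4  -15.8]
white [161. 259.] [388.3 283.4  38.2  21.4 -33.9]
white [270. 240.] [452.8 -23.8  37.   26.    1.1]
white [157. 212.] [524.6 304.8  59.7  39.1  14.3]
white [270. 209.] [540.2 -22.5 343.9  61.7 -86.4]
white [122. 209.] [529.2 409.8  59.4  40.  -22.2]
white [362. 204.] [ 563.2 -291.1   60.2   38.    -1.2]
white [395. 203.] [ 567.5 -389.3   59.5   38.1  -27.6]
white [265. 170.] [657.8  -5.8 334.3  14.9  89.9]
white [161. 144.] [728.4 307.8  33.   17.5 -19.2]
```

View pics/topz.png

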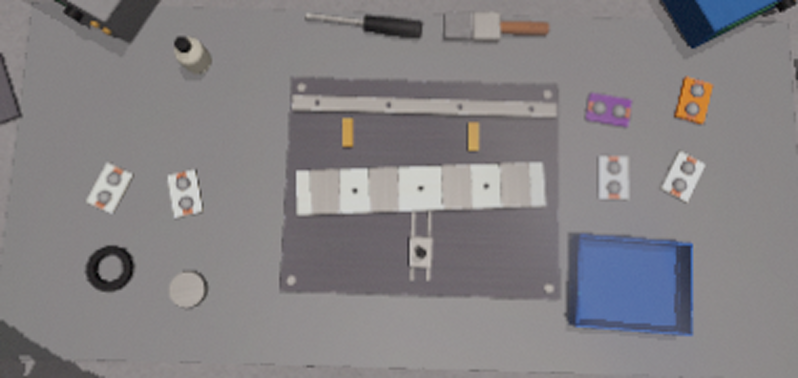

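>>> carry_out --slide '[[0.6, -1, 0], [0.6, -1, 0], [0.6, -1, 0], [0.6, -1, 0], [0.6, -1, 0], [0.6, -1, 0], [0.6, -1, 0], [0.6, -1, 0], [0.6, -1, 0]]' --dr '[[0, 0, 0.066], [0, 0, 0.066], [0, 0, 0.066], [0, 0, 0.066], [0, 0, 0.066], [0, 0, 0.066], [0, 0, 0.066], [0, 0, 0.066], [0, 0, 0.066]]' --gripper '[100, 100, 100, 100, 100, 100, 100, 100, 100]'

```text
clock: 0.9
eef_pos: [372.7, 251.5, 302.6]
eef_rot: [-3.141, 0.0, 3.138]
wrist_force: [-0.1, 0.7, 0.4]
finger_gap: 94.2
finger_force: 0.0
```

>>> carry_out --slide '[[0.64, -1, 0], [0.64, -1, 0], [0.64, -1, 0], [0.64, -1, 0], [0.64, -1, 0], [0.64, -1, 0], [0.64, -1, 0], [0.64, -1, 0], [0.64, -1, 0]]' --dr '[[0, 0, 0], [0, 0, 0], [0, 0, 0], [0, 0, 0], [0, 0, 0], [0, 0, 0], [0, 0, 0], [0, 0, 0], [0, 0, 0]]' --gripper '[100, 100, 100, 100, 100, 100, 100, 100, 100]'

```text
clock: 1.65
eef_pos: [532.3, 3.0, 301.9]
eef_rot: [3.141, -0.001, 3.14]
wrist_force: [-0.5, 0.7, 0.2]
finger_gap: 93.8
finger_force: 0.0
```

```bash
python3 - <<'E'
from h import *
s=read_state();print(s["clock"],s["eef_pos"],s["eef_rot"])
m,im=shot("wrist","w1")
print(m["R"].round(3),-m["R"].T@m["t"])
H,S,V=cv2.split(cv2.cvtColor(im,cv2.COLOR_BGR2HSV))
for c in blobs(im,(H>8)&(H<28)&(S>150)&(V>90),100): print("sp",c.mean(0).round(),rect(cast(m,c,24)))
E
```

```text
1.65 [532.33703927   2.99024795 301.88313287] [ 3.14134318e+00 -1.16800201e-03  3.13966284e+00]
[[ 0.002  1.     0.001]
 [ 0.969 -0.002  0.246]
 [ 0.246  0.    -0.969]] [461.81157387   3.50519979 384.06800726]
sp [152. 321.] [ 769.  -157.3   54.6   17.7  -88.8]
sp [303. 233.] [615.1  80.3  38.8  13.2   3.1]
```

View pics/w1.png

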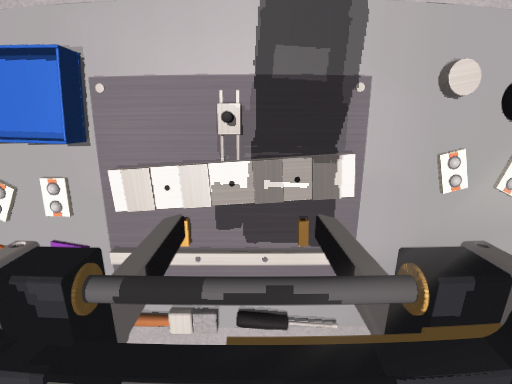

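The wrist view shows the spacers at px (303,233) and (187,232), the latter half hidden by a finger. The rail lies along row ~257, the bar around row 183, and the jaw post is at (228,117).

>>> carry_out --slide '[[0.33, 0.31, -0.1], [0.33, 0.31, -0.3], [0.33, 0.31, -0.48], [0.33, 0.31, -0.48], [0.33, 0.31, -0.48], [0.33, 0.31, -0.48]]' --dr '[[0, 0, 0.009], [0, 0, 0.009], [0, 0, 0.009], [0, 0, 0.009], [0, 0, 0.009], [0, 0, 0.009]]' --gripper '[100, 100, 100, 60, 60, 60]'

```text
clock: 2.2
eef_pos: [612.9, 83.3, 180.2]
eef_rot: [3.142, -0.005, -3.082]
wrist_force: [0.3, 0.0, 0.2]
finger_gap: 77.3
finger_force: 0.0
```

```bash
python3 - <<'E'
from h import *
m=camera_model("wrist")
m,im=shot("wrist","w2")
s=read_state();print(s["clock"],s["eef_pos"],s["eef_rot"],s["finger_gap"])
H,S,V=cv2.split(cv2.cvtColor(im,cv2.COLOR_BGR2HSV))
for c in blobs(im,(H>8)&(H<28)&(S>150)&(V>90),100): print("sp",c.mean(0).round(),rect(cast(m,c,24)))
E
```

```text
2.25 [613.47230849  82.37198331 182.93876408] [ 3.14154986e+00 -1.31783102e-03 -3.08302801e+00] 73.67766156060615
sp [247. 205.] [616.2  81.6  38.2  13.1   2.9]
sp [ 64. 194.] [ 6.152e+02 -9.270e+01  3.940e+01  1.370e+01  2.000e-01]
```

View pics/w2.png

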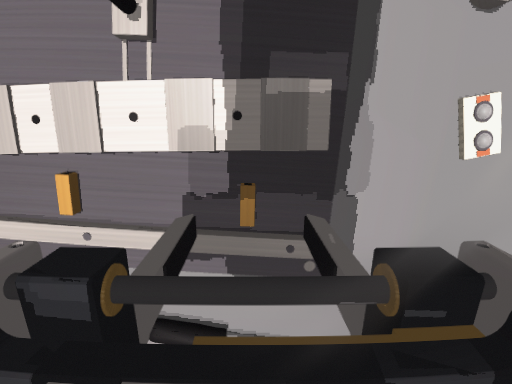

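Spacer A is at px (247,205), centred between the fingers, and spacer B is at (68,194). I'll descend and grip A.

>>> carry_out --slide '[[0.01, -0.004, -0.15], [0.01, -0.004, -0.25], [0.01, -0.004, -0.285], [0.01, -0.004, -0.285], [0.01, -0.004, -0.285], [0.01, -0.004, -0.285], [0.01, -0.004, -0.285], [0.01, -0.004, -0.285], [0.01, -0.004, -0.285], [0.01, -0.004, -0.285]]' --dr '[[0, 0, 0], [0, 0, 0], [0, 0, 0], [0, 0, 0], [0, 0, 0], [0, 0, 0], [0, 0, 0], [0, 0, 0], [0, 0, 0], [0, 0, 0]]' --gripper '[60, 60, 60, 0, 0, 0, 0, 0, 0, 0]' --newtons 15

```text
clock: 3.08
eef_pos: [616.8, 79.9, 111.9]
eef_rot: [3.141, 0.001, -3.085]
wrist_force: [0.7, -0.2, 5.1]
finger_gap: 13.9
finger_force: 15.0
```

>>> carry_out --slide '[[0, 0, 0.16], [0, 0, 0.32], [-0.1, -0.15, 0.4], [-0.4, -1, 0.4], [-0.4, -1, 0.4], [-0.4, -1, 0.4], [-0.4, -1, 0.4], [-0.4, -1, 0.4], [-0.4, -1, 0.4], [-0.4, -1, 0.4]]' --dr '[[0, 0, 0], [0, 0, 0], [0, 0, 0], [0, 0, 0], [0, 0, 0], [0, 0, 0], [0, 0, 0], [0, 0, 0], [0, 0, 0], [0, 0, 0]]' --gripper '[0, 0, 0, 0, 0, 0, 0, 0, 0, 0]'

```text
clock: 3.92
eef_pos: [515.2, -173.9, 211.6]
eef_rot: [-3.141, -0.0, -3.089]
wrist_force: [0.3, 0.6, -0.3]
finger_gap: 13.7
finger_force: 15.0
```

>>> carry_out --slide '[[-0.39, -0.52, 0], [-0.39, -0.52, 0], [-0.39, -0.52, 0], [-0.39, -0.52, 0], [-0.39, -0.52, -0.1], [-0.39, -0.52, -0.24], [-0.39, -0.52, -0.24], [-0.39, -0.52, -0.24], [-0.39, -0.52, -0.24], [-0.39, -0.52, -0.24]]' --dr '[[0, 0, 0], [0, 0, 0], [0, 0, 0], [0, 0, 0], [0, 0, 0], [0, 0, 0], [0, 0, 0], [0, 0, 0], [0, 0, 0], [0, 0, 0]]' --gripper '[0, 0, 0, 0, 0, 0, 0, 0, 0, 0]'

```text
clock: 4.75
eef_pos: [420.0, -300.2, 153.2]
eef_rot: [-3.14, 0.002, -3.084]
wrist_force: [-0.0, -0.5, -0.6]
finger_gap: 14.0
finger_force: 15.0
```

>>> carry_out --slide '[[0, 0, -0.13], [0, 0, -0.13], [0, 0, -0.13], [0, 0, -0.13], [0, 0, -0.13], [0, 0, 0.1], [0, 0, 0.4], [0, 0, 0.4]]' --dr '[[0, 0, 0], [0, 0, 0], [0, 0, 0], [0, 0, 0], [0, 0, 0], [0, 0, 0], [0, 0, 0], [0, 0, 0]]' --gripper '[0, 0, 40, 40, 40, 40, 40, 40]'

```text
clock: 5.42
eef_pos: [418.9, -299.9, 246.7]
eef_rot: [-3.141, 0.0, -3.085]
wrist_force: [0.6, -0.3, -0.0]
finger_gap: 37.7
finger_force: 0.0
```

>>> carry_out --slide '[[0.78, 0.83, 0], [0.78, 0.83, 0], [0.78, 0.83, 0], [0.78, 0.83, 0], [0.78, 0.83, 0], [0.78, 0.83, 0], [0.78, 0.83, 0], [0.78, 0.83, 0], [0.78, 0.83, -0.2]]' --dr '[[0, 0, -0.009], [0, 0, -0.009], [0, 0, -0.009], [0, 0, -0.009], [0, 0, -0.009], [0, 0, -0.009], [0, 0, -0.009], [0, 0, -0.009], [0, 0, -0.009]]' --gripper '[60, 60, 60, 60, 60, 60, 60, 60, 60]'

```text
clock: 6.17
eef_pos: [617.4, -91.5, 210.0]
eef_rot: [-3.139, 0.013, -3.139]
wrist_force: [1.4, -0.4, 0.9]
finger_gap: 56.1
finger_force: 0.0
```

```bash
python3 - <<'E'
from h import *
m,im=shot("wrist","w3")
s=read_state();print(s["clock"],s["eef_pos"],s["eef_rot"],s["finger_gap"])
H,S,V=cv2.split(cv2.cvtColor(im,cv2.COLOR_BGR2HSV))
for c in blobs(im,(H>8)&(H<28)&(S>150)&(V>90),100): print("sp",c.mean(0).round(),rect(cast(m,c,24)))
m,im=shot("top","t3");H,S,V=cv2.split(cv2.cvtColor(im,cv2.COLOR_BGR2HSV))
for c in blobs(im,(H>8)&(H<28)&(S>150)&(V>90),15): print("top sp",c.mean(0).round(),rect(cast(m,c,14)))
E
```

```text
6.2167 [613.34095161 -91.7482509  197.04302852] [ 3.14109989e+00 -2.76278002e-03 -3.14017756e+00] 56.20511658762692
sp [198. 313.] [ 769.4 -152.    41.3   19.1   87.9]
sp [  5. 230.] [ 666.7 -370.6   43.7   14.9  -15.3]
sp [248. 189.] [ 6.152e+02 -9.320e+01  3.850e+01  1.230e+01 -3.000e-01]
top sp [400. 167.] [ 674.4 -404.7   57.7   40.8  -15.8]
```

>>> carry_out --slide '[[0.008, -0.004, -0.15], [0.008, -0.004, -0.3], [0.008, -0.004, -0.342], [0.008, -0.004, -0.342], [0.008, -0.004, -0.342], [0.008, -0.004, -0.342], [0.008, -0.004, -0.342], [0.008, -0.004, -0.342], [0.008, -0.004, -0.342], [0.008, -0.004, -0.342]]' --dr '[[0, 0, 0], [0, 0, 0], [0, 0, 0], [0, 0, 0], [0, 0, 0], [0, 0, 0], [0, 0, 0], [0, 0, 0], [0, 0, 0], [0, 0, 0]]' --gripper '[60, 60, 60, 60, 0, 0, 0, 0, 0, 0]'

```text
clock: 7.1
eef_pos: [616.3, -93.6, 117.4]
eef_rot: [-3.141, 0.001, 3.142]
wrist_force: [0.6, 0.3, -1.2]
finger_gap: 19.8
finger_force: 0.0
```

>>> carry_out --slide '[[0, 0, 0.16], [0, 0, 0.32], [-0.1, -0.15, 0.4], [-0.79, -0.8, 0.4], [-0.79, -0.8, 0.4], [-0.79, -0.8, 0.4], [-0.79, -0.8, 0.4], [-0.79, -0.8, 0.4], [-0.79, -0.8, 0.4], [-0.79, -0.8, 0.4]]' --dr '[[0, 0, 0], [0, 0, 0], [0, 0, 0], [0, 0, 0], [0, 0, 0], [0, 0, 0], [0, 0, 0], [0, 0, 0], [0, 0, 0], [0, 0, 0]]' --gripper '[0, 0, 0, 0, 0, 0, 0, 0, 0, 0]'

```text
clock: 7.93
eef_pos: [415.2, -296.9, 217.2]
eef_rot: [-3.141, -0.0, 3.137]
wrist_force: [-0.2, -0.8, 0.3]
finger_gap: 0.5
finger_force: 0.0
```

I lifted before the fingers had closed, so I'm going back with more time and a deeper grip.

>>> carry_out --slide '[[0.79, 0.8, 0], [0.79, 0.8, 0], [0.79, 0.8, 0], [0.79, 0.8, 0], [0.79, 0.8, 0], [0.79, 0.8, 0], [0.79, 0.8, 0], [0.79, 0.8, 0], [0.79, 0.8, 0]]' --dr '[[0, 0, 0], [0, 0, 0], [0, 0, 0], [0, 0, 0], [0, 0, 0], [0, 0, 0], [0, 0, 0], [0, 0, 0], [0, 0, 0]]' --gripper '[60, 60, 60, 60, 60, 60, 60, 60, 60]'

```text
clock: 8.68
eef_pos: [616.7, -92.0, 216.3]
eef_rot: [3.142, -0.001, -3.139]
wrist_force: [0.3, -0.6, -0.2]
finger_gap: 55.5
finger_force: 0.0
```

```bash
python3 - <<'E'
from h import *
m,im=shot("wrist","w4")
s=read_state();print(s["clock"],s["eef_pos"],s["eef_rot"],s["finger_gap"])
H,S,V=cv2.split(cv2.cvtColor(im,cv2.COLOR_BGR2HSV))
for c in blobs(im,(H>8)&(H<28)&(S>150)&(V>90),100): print("sp",c.mean(0).round(),rect(cast(m,c,24)))
E
```

```text
8.7333 [616.08986041 -93.14523634 216.4293637 ] [ 3.14157494e+00 -6.48148687e-04 -3.14057933e+00] 55.91631316593597
sp [200. 313.] [ 769.6 -151.9   42.2   19.   -89.3]
sp [  7. 229.] [ 665.  -373.2   41.1   19.9  -15.3]
sp [248. 190.] [ 6.152e+02 -9.370e+01  4.040e+01  1.180e+01  1.000e-01]
```

>>> carry_out --slide '[[-0.002, -0.002, -0.15], [-0.002, -0.002, -0.3], [-0.002, -0.002, -0.425], [-0.002, -0.002, -0.425], [-0.002, -0.002, -0.425], [-0.002, -0.002, -0.425], [-0.002, -0.002, -0.425], [-0.002, -0.002, -0.425], [-0.002, -0.002, -0.425], [-0.002, -0.002, -0.425]]' --dr '[[0, 0, 0], [0, 0, 0], [0, 0, 0], [0, 0, 0], [0, 0, 0], [0, 0, 0], [0, 0, 0], [0, 0, 0], [0, 0, 0], [0, 0, 0]]' --gripper '[60, 60, 30, 0, 0, 0, 0, 0, 0, 0]'

```text
clock: 9.57
eef_pos: [615.6, -94.4, 110.8]
eef_rot: [-3.141, 0.0, 3.141]
wrist_force: [-1.9, -1.1, 2.3]
finger_gap: 14.0
finger_force: 15.0
```

>>> carry_out --slide '[[0, 0, 0.16], [0, 0, 0.32], [-0.1, -0.15, 0.4], [-0.78, -0.97, 0.4], [-0.78, -0.97, 0.4], [-0.78, -0.97, 0.4], [-0.78, -0.97, 0.4], [-0.78, -0.97, 0.4], [-0.78, -0.97, 0.4], [-0.78, -0.97, 0.4]]' --dr '[[0, 0, 0], [0, 0, 0], [0, 0, 0], [0, 0, 0], [0, 0, 0], [0, 0, 0], [0, 0, 0], [0, 0, 0], [0, 0, 0], [0, 0, 0]]' --gripper '[0, 0, 0, 0, 0, 0, 0, 0, 0, 0]'

```text
clock: 10.4
eef_pos: [418.1, -339.1, 210.7]
eef_rot: [-3.141, -0.0, 3.14]
wrist_force: [0.5, -0.1, -0.3]
finger_gap: 13.6
finger_force: 15.0
```

>>> carry_out --slide '[[0, 0, 0], [0, 0, -0.18], [0, 0, -0.36], [0, 0, -0.36], [0, 0, -0.36], [0, 0, -0.36], [0, 0, -0.36], [0, 0, -0.2], [0, 0, 0], [0, 0, 0]]' --dr '[[0, 0, 0], [0, 0, 0], [0, 0, 0], [0, 0, 0], [0, 0, 0], [0, 0, 0], [0, 0, 0], [0, 0, 0], [0, 0, 0], [0, 0, 0]]' --gripper '[0, 0, 0, 0, 30, 30, 30, 30, 30, 30]'

```text
clock: 11.23
eef_pos: [422.2, -337.8, 218.9]
eef_rot: [-3.134, 0.008, -3.141]
wrist_force: [1.0, -0.2, 1.5]
finger_gap: 28.2
finger_force: 0.0
```

```bash
python3 - <<'E'
from h import *
m,im=shot("wrist","w5")
mt,it=shot("top","t5")
s=read_state();print(s["clock"],s["eef_pos"],s["eef_rot"],s["finger_gap"])
H,S,V=cv2.split(cv2.cvtColor(im,cv2.COLOR_BGR2HSV))
for c in blobs(im,(H>8)&(H<28)&(S>120)&(V>60),60): print("sp",c.mean(0).round(),rect(cast(m,c,18)))
cv2.imwrite("pics/v5.png",np.hstack([cv2.resize(im,(400,300)),cv2.resize(it[150:300,200:400],(400,300))]))
E
```

```text
11.3333 [ 421.58265018 -337.25729309  214.87064387] [-3.13633418  0.00569711 -3.14138185] 27.960533849620788
sp [247. 339.] [ 622.7 -344.8  400.    22.7  -89.6]
sp [304. 290.] [ 551.9 -273.1   76.6   12.5    5.9]
sp [195. 290.] [ 552.6 -404.3   76.7   13.1   -4.5]
sp [254. 185.] [ 4.178e+02 -3.334e+02  3.910e+01  1.220e+01  1.000e-01]
sp [286. 184.] [ 417.2 -299.2   40.6   13.2    2.3]
```

View pics/v5.png

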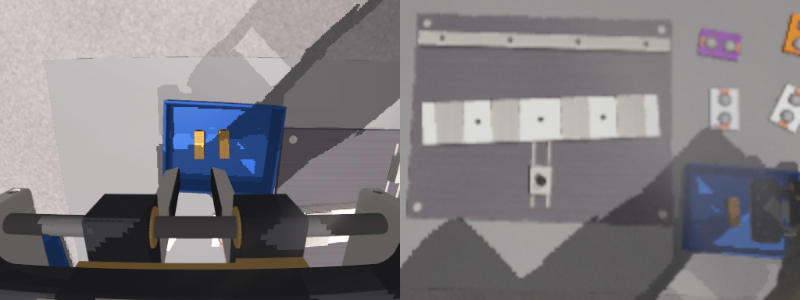

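Both spacers are in the bin (right view, left at px (225,143) and (199,143)), and the fixture is unobstructed in the top view. Next I'll locate the rail and bar.

```bash
python3 - <<'E'
from h import *
m=camera_model("top"); im=cv2.imread("pics/t5.png")
g=cv2.resize(im,None,fx=4,fy=4,interpolation=cv2.INTER_CUBIC)
H,S,V=cv2.split(cv2.cvtColor(g,cv2.COLOR_BGR2HSV))
for c in blobs(g,V>135,800):
    p=c/4-0.375
    cen=p.mean(0)
    if 200<cen[0]<340 and 150<cen[1]<250:
        for z in (24,28): print(cen.round(),z,rect(cast(m,p,z)), np.round(cast(m,cv2.boxPoints(cv2.minAreaRect(p.astype(np.float32))),z)[:,:2],0).tolist())
E
```

```text
[270. 216.] 24 [492.6 -26.5 345.5 158.  -86.1] [[560.0, 153.0], [583.0, -196.0], [425.0, -200.0], [403.0, 138.0]]
[270. 216.] 28 [492.3 -26.4 344.2 157.3 -86.1] [[559.0, 152.0], [583.0, -195.0], [425.0, -200.0], [403.0, 138.0]]
[274. 202.] 24 [ 585.    18.4 1580.  1009.8  -88.2] [[1062.0, 825.0], [1106.0, -757.0], [103.0, -659.0], [68.0, 669.0]]
[274. 202.] 28 [ 584.3   18.4 1573.8 1005.9  -88.2] [[1059.0, 821.0], [1103.0, -754.0], [105.0, -657.0], [69.0, 666.0]]
```

```bash
cat >> h.py <<'E'
def edges(img,c,r0,r1):
    p=cv2.GaussianBlur(img,(0,0),0.8)[r0:r1,c-1:c+2].mean(1).astype(float) if img.ndim==2 else None
    d=np.diff(p); out=[]
    for i in range(1,len(d)-1):
        if abs(d[i])>7 and abs(d[i])>=abs(d[i-1]) and abs(d[i])>abs(d[i+1]):
            den=abs(d[i-1])-2*abs(d[i])+abs(d[i+1]); o=0.5*(abs(d[i-1])-abs(d[i+1]))/den
            out.append((round(r0+i+.5+o,2),int(d[i])))
    return out
E
python3 - <<'E'
from h import *
m=camera_model("top"); g=cv2.cvtColor(cv2.imread("pics/t5.png"),cv2.COLOR_BGR2GRAY)
for c in (218,222,235,245,300,310,322,326): print(c,edges(g,c,160,228))
E
```

```text
218 [(np.float64(164.98), 24), (np.float64(172.13), -35), (np.float64(200.72), 31), (np.float64(221.51), -36)]
222 [(np.float64(165.0), 22), (np.float64(169.52), 12), (np.float64(172.23), -39), (np.float64(174.3), 7), (np.float64(200.65), 26), (np.float64(221.19), -33)]
235 [(np.float64(165.81), 28), (np.float64(172.17), -35), (np.float64(199.99), 35), (np.float64(221.26), -47)]
245 [(np.float64(165.69), 29), (np.float64(172.48), -30), (np.float64(199.8), 31), (np.float64(220.64), -39)]
300 [(np.float64(167.67), 21), (np.float64(174.13), -29), (np.float64(197.71), 40), (np.float64(206.9), -19), (np.float64(209.5), 20), (np.float64(218.64), -38)]
310 [(np.float64(167.76), 23), (np.float64(174.25), -26), (np.float64(197.3), 21), (np.float64(218.2), -33)]
322 [(np.float64(167.8), 17), (np.float64(170.5), -9), (np.float64(172.45), 12), (np.float64(174.95), -21), (np.float64(196.77), 26), (np.float64(217.89), -24)]
326 [(np.float64(168.12), 18), (np.float64(175.17), -26), (np.float64(196.76), 30), (np.float64(217.8), -29)]
```

```bash
python3 - <<'E'
from h import *
m=camera_model("top")
for n,ps,z in [("railface",[(222,172.2),(235,172.2),(310,174.3),(326,175.1)],24),("railback",[(222,165.2),(310,167.6),(326,168.1)],24),("barfront",[(218,200.7),(326,196.8)],26),("barfront",[(245,199.8),(310,197.3)],30),("barback",[(218,221.5),(326,217.8)],26),("barback10",[(218,221.5),(326,217.8)],10)]:
    print(n,cast(m,ps,z)[:,:2].round(1).tolist())
E
```

```text
railface [[643.9, 120.5], [645.0, 82.3], [644.7, -138.0], [643.6, -184.9]]
railback [[665.0, 121.4], [664.8, -138.0], [664.6, -185.0]]
barfront [[559.0, 127.9], [579.0, -184.1]]
barfront [[563.2, 49.8], [575.6, -137.4]]
barback [[499.2, 125.0], [518.2, -183.8]]
barback10 [[500.3, 126.9], [519.6, -186.7]]
```

>>> carry_out --slide '[[0.1, 1, 0], [0.1, 1, 0], [0.1, 1, 0], [0.1, 1, 0], [0.1, 1, 0], [0.1, 1, 0], [0.1, 1, 0], [0.1, 1, 0]]' --dr '[[0, 0, 0], [0, 0, 0], [0, 0, 0], [0, 0, 0], [0, 0, 0], [0, 0, 0], [0, 0, 0], [0, 0, 0]]' --gripper '[100, 100, 100, 100, 100, 100, 100, 100]'

```text
clock: 12.0
eef_pos: [445.7, -84.9, 210.5]
eef_rot: [-3.142, 0.0, -3.138]
wrist_force: [0.3, -0.6, 0.8]
finger_gap: 78.3
finger_force: 0.0
```

>>> carry_out --slide '[[0.13, 0.24, 0], [0.13, 0.24, 0], [0.13, 0.24, 0], [0.13, 0.24, 0], [0.13, 0.24, 0], [0.13, 0.24, 0]]' --dr '[[0, 0, 0], [0, 0, 0], [0, 0, 0], [0, 0, 0], [0, 0, 0], [0, 0, 0]]' --gripper '[100, 100, 100, 100, 100, 100]'

```text
clock: 12.5
eef_pos: [477.8, -27.9, 210.3]
eef_rot: [-3.141, -0.0, 3.14]
wrist_force: [0.2, -0.0, 0.1]
finger_gap: 94.1
finger_force: 0.0
```

```bash
python3 - <<'E'
from h import *
m,im=shot("wrist","w6")
s=read_state();print(s["clock"],s["eef_pos"],s["eef_rot"],s["finger_gap"])
E
```

```text
12.55 [477.84107141 -27.81348962 210.42424353] [-3.14149596e+00 -1.71204295e-04  3.13993316e+00] 94.52448091720957
```

View pics/w6.png

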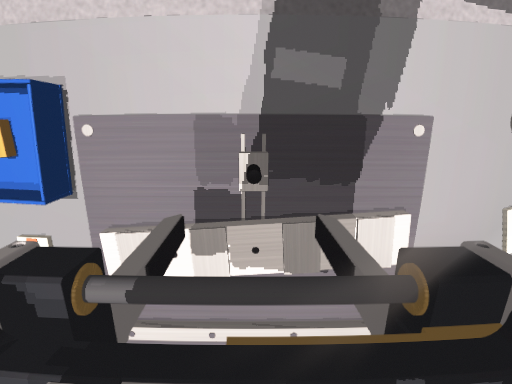

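The post (254,173) sits midway between the open fingers, which will come down behind the bar at either side of the jaw. Descending.

>>> carry_out --slide '[[0, 0.004, -0.15], [0, 0.004, -0.3], [0, 0.004, -0.39], [0, 0.004, -0.39], [0, 0.004, -0.39]]' --dr '[[0, 0, 0], [0, 0, 0], [0, 0, 0], [0, 0, 0], [0, 0, 0]]' --gripper '[100, 100, 100, 100, 100]'

```text
clock: 12.97
eef_pos: [477.9, -26.2, 113.0]
eef_rot: [3.141, -0.002, 3.141]
wrist_force: [-0.3, 0.1, -0.1]
finger_gap: 93.8
finger_force: 0.0
```

>>> carry_out --slide '[[0.04, 0, 0], [0.08, 0, 0], [0.12, 0, 0], [0.16, 0, 0], [0.2, 0, 0], [0.24, 0, 0], [0.27, 0, 0], [0.3, 0, 0], [0.3, 0, 0]]' --dr '[[0, 0, 0], [0, 0, 0], [0, 0, 0], [0, 0, 0], [0, 0, 0], [0, 0, 0], [0, 0, 0], [0, 0, 0], [0, 0, 0]]' --gripper '[100, 100, 100, 100, 100, 100, 100, 100, 100]'

```text
clock: 13.72
eef_pos: [554.4, -26.0, 114.7]
eef_rot: [-3.141, 0.002, 3.141]
wrist_force: [0.5, 0.1, -0.4]
finger_gap: 93.7
finger_force: 0.0
```

>>> carry_out --slide '[[0.02, 0, 0], [0.04, 0, 0], [0.05, 0, 0], [0.06, 0, 0], [0.065, 0, 0], [0.07, 0, 0]]' --dr '[[0, 0, 0], [0, 0, 0], [0, 0, 0], [0, 0, 0], [0, 0, 0], [0, 0, 0]]' --gripper '[100, 100, 100, 100, 100, 100]'

```text
clock: 14.22
eef_pos: [570.3, -25.8, 113.9]
eef_rot: [-3.142, -0.001, 3.141]
wrist_force: [-7.5, 0.7, 5.1]
finger_gap: 94.1
finger_force: 3.5
```

```bash
python3 - <<'E'
from h import *
m,im=shot("top","t7")
s=read_state();print(s["clock"],s["eef_pos"],s["wrist_force"])
g=cv2.cvtColor(im,cv2.COLOR_BGR2GRAY)
for c in (216,220,224,318,322,326): 
    e=edges(g,c,160,228); print(c,[(float(r),round(float(cast(m,(c,r),26)[0,0]),1),d) for r,d in e])
E
```

```text
14.2667 [570.4755821  -25.79265902 113.86555701] [-5.04395314e+00 -5.30918499e-04  3.33002909e+00]
216 [(165.0, 664.7, 24), (171.43, 645.3, -30), (173.81, 638.2, 44), (194.26, 577.7, -50)]
220 [(164.85, 665.5, 23), (167.55, 657.3, -11), (169.59, 651.2, 16), (171.92, 644.2, -25), (174.13, 637.6, 32), (194.24, 578.1, -37)]
224 [(165.42, 664.1, 25), (171.86, 644.7, -32), (174.16, 637.8, 29), (194.13, 578.7, -33)]
318 [(167.71, 664.7, 22), (174.24, 645.1, -18), (176.7, 637.7, 16), (196.87, 578.1, -23)]
322 [(167.84, 664.6, 17), (170.48, 656.7, -10), (172.46, 650.7, 12), (174.61, 644.3, -18), (176.89, 637.5, 20), (197.0, 578.1, -24)]
326 [(168.04, 664.3, 18), (174.68, 644.4, -21), (176.96, 637.6, 29), (197.2, 577.8, -36)]
```

Bar is parallel with about 6.5 mm still to go.

>>> carry_out --slide '[[0.008, 0, 0], [0.016, 0, 0], [0.022, 0, 0], [0.026, 0, 0], [0.028, 0, 0], [0.028, 0, 0]]' --dr '[[0, 0, 0], [0, 0, 0], [0, 0, 0], [0, 0, 0], [0, 0, 0], [0, 0, 0]]' --gripper '[100, 100, 100, 100, 100, 100]'

```text
clock: 14.77
eef_pos: [576.9, -25.8, 113.8]
eef_rot: [3.141, -0.002, 3.141]
wrist_force: [-9.9, 1.1, 7.9]
finger_gap: 93.7
finger_force: 5.2
```

>>> carry_out --slide '[[0.004, 0, 0], [0.008, 0, 0], [0.008, 0, 0], [0.008, 0, 0]]' --dr '[[0, 0, 0], [0, 0, 0], [0, 0, 0], [0, 0, 0]]' --gripper '[100, 100, 100, 100]'

```text
clock: 15.1
eef_pos: [577.5, -25.7, 113.8]
eef_rot: [3.141, -0.007, 3.141]
wrist_force: [-26.0, 1.3, 19.1]
finger_gap: 94.0
finger_force: 12.8
```

>>> carry_out --slide '[[-0.06, 0, 0], [-0.06, 0, 0], [-0.06, 0, 0.15], [-0.06, 0, 0.3], [-0.4, 0, 0.3], [-0.7, 0, 0.3], [-0.7, 0, 0.3], [-0.7, 0, 0.3], [-0.7, 0, 0.3], [-0.7, 0, 0.3]]' --dr '[[0, 0, 0], [0, 0, 0], [0, 0, 0], [0, 0, 0], [0, 0, 0], [0, 0, 0], [0, 0, 0], [0, 0, 0], [0, 0, 0], [0, 0, 0]]' --gripper '[100, 100, 100, 100, 50, 0, 0, 0, 0, 0]'

```text
clock: 15.93
eef_pos: [404.3, -25.8, 189.1]
eef_rot: [-3.141, 0.003, 3.141]
wrist_force: [1.2, -0.5, 0.9]
finger_gap: 57.4
finger_force: 0.0
```

```bash
python3 - <<'E'
from h import *
m,im=shot("top","t8")
s=read_state();print(s["clock"],s["eef_pos"],s["eef_rot"],s["wrist_force"])
g=cv2.cvtColor(im,cv2.COLOR_BGR2GRAY)
for c in (216,220,318,322,326): 
    e=edges(g,c,160,228); print(c,[(float(r),round(float(cast(m,(c,r),26)[0,0]),1),d) for r,d in e])
m,im=shot("wrist","w8")
E
```

```text
15.9833 [405.32576244 -25.82605604 189.08015537] [-3.14118737e+00  2.82985019e-03  3.14123974e+00] [-0.49854395 -0.09742003  0.23067902]
216 [(164.93, 664.9, 24), (172.13, 643.2, 14), (192.21, 583.7, -45)]
220 [(164.88, 665.4, 22), (167.51, 657.4, -10), (169.85, 650.4, 14), (192.19, 584.1, -33)]
318 [(167.75, 664.6, 20), (194.6, 584.8, -20)]
322 [(167.8, 664.7, 16), (170.52, 656.5, -9), (172.76, 649.8, 12), (195.0, 583.9, -21)]
326 [(168.13, 664.0, 17), (175.17, 642.9, 12), (195.2, 583.6, -33)]
```

View pics/w8.png

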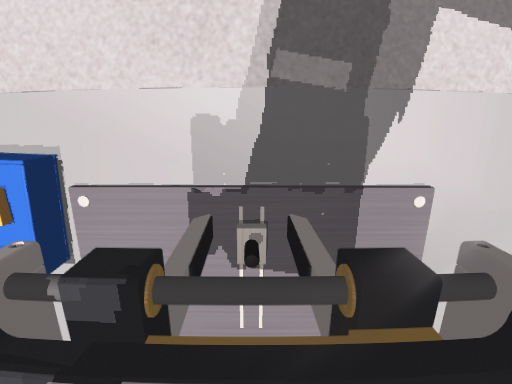

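The bar is flush, with both back edges at x≈584. The post is at (252,247), in line with the fingers. I'll close the fingers, descend behind the post and push.

>>> carry_out --slide '[[0, 0, 0], [0, 0, 0], [0, 0, -0.1], [0, 0, -0.225], [0, 0, -0.225], [0.05, 0, -0.225], [0.1, 0, -0.225], [0.15, 0, -0.225], [0.2, 0, -0.225], [0.25, 0, -0.225]]' --dr '[[0, 0, 0], [0, 0, 0], [0, 0, 0], [0, 0, 0], [0, 0, 0], [0, 0, 0], [0, 0, 0], [0, 0, 0], [0, 0, 0], [0, 0, 0]]' --gripper '[0, 0, 0, 0, 0, 0, 0, 0, 0, 0]'

```text
clock: 16.87
eef_pos: [467.8, -25.5, 132.6]
eef_rot: [3.141, -0.002, -3.141]
wrist_force: [-4.6, 0.9, 1.7]
finger_gap: 0.3
finger_force: 2.1
```

>>> carry_out --slide '[[0.05, 0, 0], [0.1, 0, 0], [0.15, 0, 0], [0.2, 0, 0], [0.25, 0, 0], [0.27, 0, 0], [0.28, 0, 0], [0.28, 0, 0]]' --dr '[[0, 0, 0], [0, 0, 0], [0, 0, 0], [0, 0, 0], [0, 0, 0], [0, 0, 0], [0, 0, 0], [0, 0, 0]]' --gripper '[0, 0, 0, 0, 0, 0, 0, 0]'

```text
clock: 17.53
eef_pos: [537.5, -25.6, 132.3]
eef_rot: [-3.142, 0.0, 3.142]
wrist_force: [-0.1, 0.6, -0.7]
finger_gap: 0.6
finger_force: 0.0
```

>>> carry_out --slide '[[0.01, 0, 0], [0.02, 0, 0], [0.03, 0, 0], [0.036, 0, 0], [0.036, 0, 0]]' --dr '[[0, 0, 0], [0, 0, 0], [0, 0, 0], [0, 0, 0], [0, 0, 0]]' --gripper '[0, 0, 0, 0, 0]'

```text
clock: 17.95
eef_pos: [546.4, -25.7, 131.8]
eef_rot: [-3.142, 0.0, 3.141]
wrist_force: [-1.0, -0.5, 0.0]
finger_gap: 0.5
finger_force: 0.4
```

>>> carry_out --slide '[[0.004, 0, 0], [0.008, 0, 0], [0.012, 0, 0], [0.012, 0, 0]]' --dr '[[0, 0, 0], [0, 0, 0], [0, 0, 0], [0, 0, 0]]' --gripper '[0, 0, 0, 0]'

```text
clock: 18.28
eef_pos: [548.4, -25.7, 131.7]
eef_rot: [3.142, -0.003, 3.142]
wrist_force: [-10.6, -0.1, 8.9]
finger_gap: 0.3
finger_force: 5.7
```

>>> carry_out --slide '[[0.004, 0, 0], [0.008, 0, 0], [0.008, 0, 0]]' --dr '[[0, 0, 0], [0, 0, 0], [0, 0, 0]]' --gripper '[0, 0, 0]'

```text
clock: 18.53
eef_pos: [549.1, -25.6, 131.6]
eef_rot: [3.141, -0.007, -3.141]
wrist_force: [-25.0, -0.7, 19.4]
finger_gap: 0.5
finger_force: 12.6
```

>>> carry_out --slide '[[-0.04, 0, 0], [-0.04, 0, 0.1], [-0.04, 0, 0.26], [-0.04, 0, 0.4], [0.06, -0.2, 0.4], [0.06, -0.4, 0.4], [0.06, -0.6, 0.4], [0.06, -0.8, 0.4], [0.06, -1, 0.4], [0.06, -1, 0.4]]' --dr '[[0, 0, 0], [0, 0, 0], [0, 0, 0], [0, 0, -0.02], [0, 0, -0.04], [0, 0, -0.06], [0, 0, -0.08], [0, 0, -0.1], [0, 0, -0.12], [0, 0, -0.14]]' --gripper '[0, 0, 0, 0, 100, 100, 100, 100, 100, 100]'

```text
clock: 19.37
eef_pos: [565.9, -273.2, 231.8]
eef_rot: [3.141, 0.001, 2.26]
wrist_force: [0.9, 0.6, 0.5]
finger_gap: 36.9
finger_force: 0.0
```

>>> carry_out --slide '[[0, -0.06, 0], [0, -0.06, 0], [0, -0.06, 0], [0, -0.06, 0], [0, -0.06, 0], [0, -0.06, 0], [0, -0.06, 0], [0, -0.06, 0]]' --dr '[[0, 0, -0.113], [0, 0, -0.113], [0, 0, -0.113], [0, 0, -0.113], [0, 0, -0.113], [0, 0, -0.113], [0, 0, -0.113], [0, 0, -0.113]]' --gripper '[100, 100, 100, 100, 100, 100, 100, 100]'

```text
clock: 20.03
eef_pos: [566.2, -286.1, 231.6]
eef_rot: [3.141, 0.0, 1.559]
wrist_force: [-0.3, -0.2, 0.7]
finger_gap: 90.5
finger_force: 0.0
```

```bash
cat >> h.py <<'E'
def modules(z=8,tag=None):
    m,im=shot("wrist",tag); s=read_state(); print(s["clock"],s["eef_pos"].round(1),s["eef_rot"].round(3),round(s["finger_gap"],1))
    H,S,V=cv2.split(cv2.cvtColor(im,cv2.COLOR_BGR2HSV))
    mask=((S<70)&(V>150)).astype(np.uint8); mask=cv2.morphologyEx(mask,cv2.MORPH_CLOSE,np.ones((9,9)))
    for c in blobs(im,mask,300,30000): print("white",c.mean(0).round(),rect(cast(m,c,z)))
    return m,im
E
python3 - <<'E'
from h import *
modules(8,"w9")
m,im=shot("top","t9");g=cv2.cvtColor(im,cv2.COLOR_BGR2GRAY)
for c in (216,220,270,318,322,326): 
    e=edges(g,c,160,228); print(c,[(float(r),round(float(cast(m,(c,r),26)[0,0]),1),d) for r,d in e])
E
```

```text
20.0833 [ 566.2 -286.1  231.6] [3.141 0.    1.56 ] 92.7
white [246. 323.] [ 5.613e+02 -4.812e+02  3.326e+02  6.560e+01  1.000e-01]
216 [(164.94, 664.9, 25), (172.04, 643.5, 13), (192.22, 583.7, -47)]
220 [(164.85, 665.5, 23), (167.54, 657.4, -11), (169.79, 650.6, 15), (192.18, 584.1, -34)]
270 [(166.8, 663.6, 27), (173.7, 642.9, 12), (182.03, 618.0, -21), (184.51, 610.7, 23), (192.64, 586.7, -19), (197.46, 572.6, -49), (202.77, 557.1, 44), (207.26, 544.1, -40), (209.23, 538.4, 7)]
318 [(167.71, 664.7, 22), (189.67, 599.3, -9), (194.76, 584.3, -10)]
322 [(167.84, 664.6, 17), (170.49, 656.6, -10), (172.77, 649.8, 13), (182.48, 620.8, -10), (195.23, 583.2, -14)]
326 [(168.12, 664.1, 18), (192.17, 592.5, 8), (195.37, 583.2, -34)]
```

View pics/w9.png

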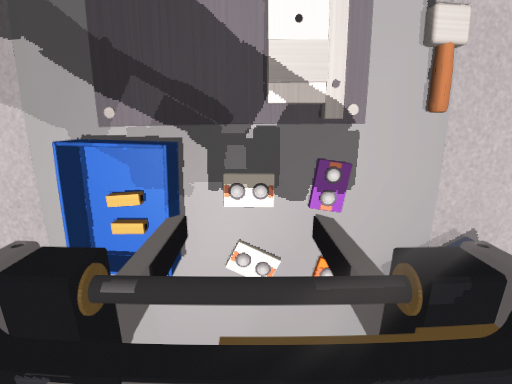

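Module C spans px (223–274, 174–207), half in shadow. Module D is at (254,262), and the purple and orange parts lie to its right.

```bash
python3 - <<'E'
from h import *
m=camera_model("wrist"); im=cv2.imread("pics/w9.png"); g=cv2.cvtColor(im,cv2.COLOR_BGR2GRAY)
for c in (230,245,255,268): print("col",c,edges(g,c,160,220))
for r in (180,200,204): print("row",r,edges(g.T.copy(),r,205,295))
print(cast(m,[(223,174),(274,174),(274,207),(223,207)],8).round(1))
E
```

```text
col 230 [(np.float64(168.52), -15), (np.float64(172.96), 21), (np.float64(185.27), -23), (np.float64(188.62), 10), (np.float64(193.67), 16), (np.float64(196.12), 30), (np.float64(206.5), -28)]
col 245 [(np.float64(168.61), -12), (np.float64(173.36), 23), (np.float64(183.43), 24), (np.float64(187.62), 21), (np.float64(195.42), 14), (np.float64(206.34), -39)]
col 255 [(np.float64(173.42), 22), (np.float64(183.81), -21), (np.float64(187.45), 40), (np.float64(194.32), -10), (np.float64(197.55), 31), (np.float64(206.51), -29)]
col 268 [(np.float64(173.5), 22), (np.float64(185.29), -21), (np.float64(188.64), 8), (np.float64(194.73), 36), (np.float64(206.59), -27)]
row 180 [(np.float64(207.63), -42), (np.float64(222.84), 24), (np.float64(273.79), -26), (np.float64(278.5), 15)]
row 200 [(np.float64(223.63), 34), (np.float64(234.43), -10), (np.float64(239.43), 12), (np.float64(273.51), -26), (np.float64(285.56), -13), (np.float64(288.49), -13)]
row 204 [(np.float64(223.64), 33), (np.float64(273.44), -26)]
[[ 536.3 -270.6    8. ]
 [ 595.6 -271.3    8. ]
 [ 596.1 -311.5    8. ]
 [ 534.9 -310.8    8. ]]
```

>>> carry_out --slide '[[0, -0.02, -0.16], [0, -0.02, -0.32], [0, -0.02, -0.48], [0, -0.02, -0.528], [0, -0.02, -0.528], [0, -0.02, -0.528], [0, -0.02, -0.528], [0, -0.02, -0.528], [0, -0.02, -0.528], [0, -0.02, -0.528]]' --dr '[[0, 0, 0], [0, 0, 0], [0, 0, 0], [0, 0, 0], [0, 0, 0], [0, 0, 0], [0, 0, 0], [0, 0, 0], [0, 0, 0], [0, 0, 0]]' --gripper '[100, 100, 100, 100, 60, 40, 40, 40, 40, 40]'

```text
clock: 20.97
eef_pos: [566.2, -291.1, 100.0]
eef_rot: [3.141, 0.0, 1.557]
wrist_force: [-0.6, 0.2, 1.9]
finger_gap: 59.7
finger_force: 15.0
```

>>> carry_out --slide '[[0, 0, 0.12], [0, 0, 0.28], [0, 0, 0.44], [0, 0.3, 0.44], [0, 0.3, 0.44], [0, 0.3, 0.44]]' --dr '[[0, 0, 0], [0, 0, 0], [0, 0, 0], [0, 0, 0.003], [0, 0, 0.003], [0, 0, 0.003]]' --gripper '[40, 40, 40, 40, 40, 40]'

```text
clock: 21.47
eef_pos: [566.3, -211.5, 210.5]
eef_rot: [3.141, -0.001, 1.579]
wrist_force: [0.6, -0.3, -0.4]
finger_gap: 59.7
finger_force: 15.0
```

```bash
python3 - <<'E'
from h import *
m=camera_model("top")
for f in ("t8","t9"):
    g=cv2.cvtColor(cv2.imread(f"pics/{f}.png"),cv2.COLOR_BGR2GRAY).T.copy()
    for r in (179,183,187):
        print(f,r,[(float(c),round(float(cast(m,(c,r),26)[0,1]),1),d) for c,d in edges(g,r,200,345) if c<230 or c>310])
m,im=shot("wrist","w10"); s=read_state(); print(s["clock"],s["eef_pos"],s["eef_rot"],s["finger_gap"])
E
```

```text
t8 179 [(206.82, 163.6, -15), (212.77, 146.3, 41), (219.38, 127.0, -12), (322.52, -174.3, 12), (329.27, -194.0, -28), (335.37, -211.7, 9)]
t8 183 [(206.76, 163.2, -15), (212.55, 146.3, 50), (219.25, 126.8, -13), (322.56, -174.4, 12), (329.28, -193.9, -27), (335.46, -211.9, 9)]
t8 187 [(207.04, 161.7, -13), (212.57, 145.7, 52), (218.55, 128.3, -17), (322.48, -174.1, 12), (329.27, -193.8, -27), (335.4, -211.6, 8)]
t9 179 [(206.93, 163.3, -15), (212.75, 146.3, 42), (219.36, 127.0, -12), (324.77, -180.9, -13), (329.22, -193.8, -16)]
t9 183 [(206.82, 163.0, -15), (212.55, 146.3, 52), (219.42, 126.3, -13), (320.96, -169.7, -11), (329.21, -193.7, -15)]
t9 187 [(207.15, 161.4, -14), (212.57, 145.7, 54), (218.55, 128.3, -17), (318.59, -162.8, -15), (329.33, -194.0, -17)]
21.5167 [ 566.3188456  -213.63969816  210.30961056] [ 3.14121042e+00 -6.09108107e-05  1.57846890e+00] 59.92365778293387
```

View pics/w10.png

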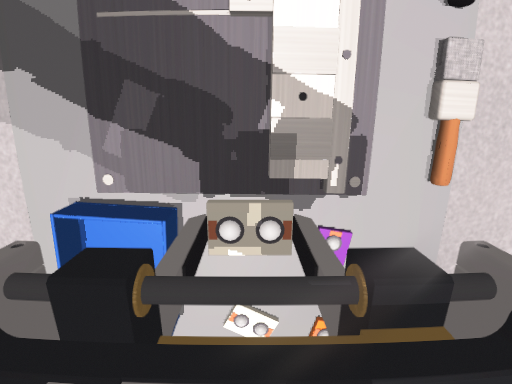

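The module is gripped (px 208–293, 198–255). The bar's end is at row ~178 and seat 0 spans rows ~118–160. I'll check the bar edges in this view.

```bash
python3 - <<'E'
from h import *
m=camera_model("wrist"); g=cv2.cvtColor(cv2.imread("pics/w10.png"),cv2.COLOR_BGR2GRAY)
for c in (278,290,315,322):
    print("col",c,[(float(r),round(float(cast(m,(c,r),30)[0,1]),1),round(float(cast(m,(c,r),26)[0,1]),1),d) for r,d in edges(g,c,60,195)])
for r in (55,85,110,170):
    print("row",r,[(float(c),round(float(cast(m,(c,r),30)[0,0]),1),round(float(cast(m,(c,r),26)[0,0]),1),d) for c,d in edges(g.T.copy(),r,250,380)])
for c in (225,250,275): print("held",c,[(float(r),round(float(cast(m,(c,r),118.3)[0,1]),1),d) for r,d in edges(g,c,190,265)])
for r in (205,245): print("held row",r,[(float(c),round(float(cast(m,(c,r),118.3)[0,0]),1),d) for c,d in edges(g.T.copy(),r,195,305)])
E
```

```text
col 278 [(66.9, -90.4, -89.6, -25), (71.49, -94.4, -93.7, -9), (73.79, -96.4, -95.7, 22), (100.62, -120.2, -119.9, 27), (115.97, -134.2, -134.1, -14), (119.51, -137.5, -137.4, -21), (122.77, -140.5, -140.5, -11), (132.62, -149.8, -149.9, -19), (159.46, -175.7, -176.3, 15), (177.76, -194.1, -194.9, -33)]
col 290 [(72.37, -95.0, -94.3, -22), (74.43, -96.8, -96.1, 12), (76.59, -98.7, -98.0, -15), (116.58, -134.7, -134.6, -18), (132.62, -149.7, -149.8, -19), (159.31, -175.5, -176.0, 13), (177.77, -194.0, -194.8, -25)]
col 315 [(74.69, -96.6, -95.9, 12), (89.05, -109.3, -108.8, -22), (117.48, -135.2, -135.1, -12), (159.44, -175.4, -175.9, 18), (178.2, -194.2, -195.0, -44)]
col 322 [(72.72, -94.8, -94.1, -14), (74.6, -96.4, -95.7, 25), (92.4, -112.2, -111.7, -19), (117.31, -134.9, -134.8, -14), (159.1, -174.9, -175.4, 16), (178.51, -194.5, -195.3, -61)]
row 55 [(251.54, 568.0, 568.0, 28), (265.41, 580.6, 580.8, -10), (271.95, 586.5, 586.8, 47), (341.53, 650.4, 651.6, -53), (350.39, 658.6, 660.0, 36), (356.42, 664.2, 665.7, -42)]
row 85 [(271.19, 586.4, 586.7, 45), (304.61, 617.6, 618.4, 16
[... 464 characters left out ...]
0, 22)]
held 225 [(193.57, -187.7, 60), (199.3, -191.7, -32), (202.38, -193.9, 8), (216.66, -204.2, -38), (220.78, -207.2, 46), (239.16, -221.0, -60), (242.47, -223.5, 34), (246.37, -226.6, 25)]
held 250 [(193.54, -187.5, 27), (196.42, -189.5, 46), (199.33, -191.6, -32), (202.52, -193.8, 30), (225.48, -210.5, -29), (246.41, -226.4, 27)]
held 275 [(193.65, -187.5, 23), (199.6, -191.7, 8), (202.43, -193.7, 9), (217.15, -204.3, -34), (221.24, -207.3, 40), (238.7, -220.4, -50), (242.33, -223.2, 34), (254.9, -233.0, 18)]
held row 205 [(205.67, 537.0, -21), (248.52, 566.3, 29), (260.54, 574.5, -28), (293.04, 596.7, -14)]
held row 245 [(205.15, 535.6, 60), (291.71, 597.2, 19), (293.92, 598.8, -62)]
```

>>> carry_out --slide '[[0.194, 0.243, 0], [0.194, 0.243, 0], [0.194, 0.243, 0], [0.194, 0.243, -0.1], [0.194, 0.243, -0.26], [0.194, 0.243, -0.28], [0.194, 0.243, -0.28], [0.194, 0.243, -0.28]]' --dr '[[0, 0, 0], [0, 0, 0], [0, 0, 0], [0, 0, 0], [0, 0, 0], [0, 0, 0], [0, 0, 0], [0, 0, 0]]' --gripper '[40, 40, 40, 40, 40, 40, 40, 40]'

```text
clock: 22.18
eef_pos: [615.0, -155.9, 141.0]
eef_rot: [3.141, 0.0, 1.575]
wrist_force: [0.2, 0.2, -0.3]
finger_gap: 59.8
finger_force: 15.0
```

>>> carry_out --slide '[[0, 0.002, -0.02], [0, 0.002, -0.042], [0, 0.002, -0.042], [0, 0.002, -0.042]]' --dr '[[0, 0, 0], [0, 0, 0], [0, 0, 0], [0, 0, 0]]' --gripper '[40, 40, 40, 40]'

```text
clock: 22.52
eef_pos: [614.8, -154.9, 129.9]
eef_rot: [3.141, 0.0, 1.575]
wrist_force: [0.6, 0.1, 0.5]
finger_gap: 59.6
finger_force: 15.0
```

>>> carry_out --slide '[[0, 0, 0], [0, 0, 0], [0, 0, 0], [0, 0, 0], [0, 0, 0.05], [0, 0, 0.2], [0, 0, 0.35], [0, 0, 0.4], [0, 0, 0.4]]' --dr '[[0, 0, 0], [0, 0, 0], [0, 0, 0], [0, 0, 0], [0, 0, 0], [0, 0, 0], [0, 0, 0], [0, 0, 0], [0, 0, 0]]' --gripper '[60, 80, 80, 80, 80, 80, 80, 100, 100]'

```text
clock: 23.27
eef_pos: [615.5, -155.0, 234.3]
eef_rot: [3.135, 0.002, 1.575]
wrist_force: [0.1, -0.7, 1.3]
finger_gap: 85.2
finger_force: 0.0
```

```bash
python3 - <<'E'
from h import *
modules(38,"w11")
m,im=shot("top","t11")
E
```

```text
23.3167 [ 614.9 -154.8  231.3] [3.138e+00 1.000e-03 1.575e+00] 89.0
white [249. 323.] [ 623.7 -326.8  268.9   59.8    0.7]
white [ 56. 194.] [ 409.8 -138.3  195.5  160.2    4.2]
white [252. 159.] [ 616.8 -113.8  288.   183.3  -89.4]
```

View pics/w11.png

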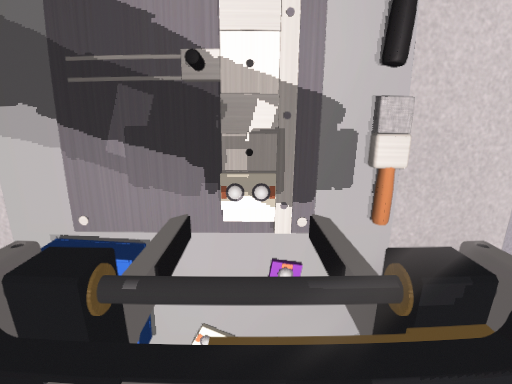

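The first module lies on seat 0 at px (249,188), with its sides in line with the bar's. I'll measure how well it fits.

```bash
cat >> h.py <<'E'
def fit(m,g,cols,r0,r1,rows,c0,c1,z):
    for c in cols: print("col",c,[(round(float(r)),round(float(cast(m,(c,r),z)[0,1]),1),d) for r,d in edges(g,c,r0,r1)])
    for r in rows: print("row",r,[(round(float(c)),round(float(cast(m,(c,r),z)[0,0]),1),d) for c,d in edges(g.T.copy(),r,c0,c1)])
E
python3 - <<'E'
from h import *
m=camera_model("wrist"); g=cv2.cvtColor(cv2.imread("pics/w11.png"),cv2.COLOR_BGR2GRAY)
fit(m,g,(227,250,272),160,232,(178,202),205,300,38)
print("at26/30");fit(m,g,(240,),190,232,(215,145),205,300,26)
E
```

```text
col 227 [(162, -121.7, 8), (169, -129.0, -32), (173, -133.2, 30), (177, -136.5, -18), (186, -146.3, -25), (191, -152.2, 15), (194, -154.9, -7), (198, -159.9, 34), (200, -162.0, 29), (221, -185.7, -47)]
col 250 [(170, -129.6, -10), (173, -132.7, 18), (195, -156.7, 47), (221, -186.0, -58)]
col 272 [(170, -129.5, -11), (173, -132.4, 16), (185, -145.8, -32), (198, -159.7, 37), (206, -168.9, 25), (221, -185.9, -67), (227, -193.0, 7)]
row 178 [(220, 583.9, 44), (276, 642.3, -22), (284, 650.8, 19), (293, 660.9, -26)]
row 202 [(220, 584.3, 57), (237, 601.9, 7), (260, 626.9, -18), (274, 641.9, -20), (281, 648.6, -32), (286, 654.0, 14), (292, 660.2, -13)]
at26/30
col 240 [(197, -161.3, -9), (199, -164.6, 36), (221, -190.3, -48)]
row 215 [(223, 584.9, 68), (274, 643.4, -7), (292, 662.9, -51)]
row 145 [(221, 585.1, 29), (276, 643.6, -15), (285, 652.1, 19), (295, 662.8, -30)]
```

```bash
python3 - <<'E'
from h import *
for i in range(3): shot("wrist")
m,im=shot("wrist","w12");g=cv2.cvtColor(im,cv2.COLOR_BGR2GRAY);s=read_state();print(s["eef_pos"],s["eef_rot"])
fit(m,g,(227,250,272),160,232,(178,202),205,300,38)
print("at26");fit(m,g,(240,),190,232,(215,145),205,300,26)
E
```

```text
[ 614.29419985 -154.64139829  227.71743629] [-3.13924508e+00 -7.79740842e-04  1.57534718e+00]
col 227 [(168, -127.5, 7), (171, -130.6, -18), (175, -134.5, 16), (188, -147.7, -26), (194, -154.2, 11), (201, -161.8, 38), (203, -164.9, 27), (224, -188.1, -46)]
col 250 [(172, -130.5, -32), (176, -134.7, 39), (180, -138.9, -29), (193, -153.9, 28), (198, -159.4, 26), (224, -188.2, -47)]
col 272 [(172, -131.0, -11), (175, -134.0, 16), (188, -147.8, -21), (201, -162.3, 47), (208, -170.2, 23), (224, -188.5, -60)]
row 178 [(222, 585.6, 35), (229, 592.6, 24), (256, 620.7, -24), (279, 645.4, -23), (288, 653.9, 19), (297, 664.0, -26)]
row 202 [(223, 585.9, 36), (231, 595.1, -24), (234, 597.8, 19), (243, 607.7, 23), (258, 623.4, -34), (266, 631.5, -7), (270, 635.8, 19), (278, 645.2, -21), (296, 663.7, -24)]
at26
col 240 [(200, -165.0, -23), (203, -168.5, 48), (224, -192.8, -46)]
row 215 [(225, 586.6, 65), (277, 645.9, -32), (295, 666.2, -47)]
row 145 [(224, 586.9, 35), (280, 646.5, -11), (288, 655.3, 19)]
```

Placed to about 1–2 mm. Next is module D.

>>> carry_out --slide '[[-0.19, -0.2, 0], [-0.19, -0.93, 0], [-0.19, -0.93, 0], [-0.19, -0.93, 0], [-0.19, -0.93, 0], [-0.19, -0.93, 0], [-0.19, -0.93, 0], [-0.19, -0.93, 0], [-0.19, -0.93, 0], [-0.19, -0.93, 0]]' --dr '[[0, 0, 0], [0, 0, -0.077], [0, 0, -0.077], [0, 0, -0.077], [0, 0, -0.077], [0, 0, -0.077], [0, 0, -0.077], [0, 0, -0.077], [0, 0, -0.077], [0, 0, -0.077]]' --gripper '[100, 100, 100, 100, 100, 100, 100, 100, 100, 100]'

```text
clock: 24.4
eef_pos: [567.5, -386.0, 228.9]
eef_rot: [-3.141, -0.0, 1.093]
wrist_force: [-0.4, 0.7, 0.0]
finger_gap: 93.9
finger_force: 0.0
```

```bash
python3 - <<'E'
from h import *
shot("wrist");shot("wrist")
m,im=modules(8,"w13")
H,S,V=cv2.split(cv2.cvtColor(im,cv2.COLOR_BGR2HSV))
for t in (90,110,130,170,190):
  for c in blobs(im,((S<90)&(V>t)),800,6000): print(t,c.mean(0).round(),rect(cast(m,c,8)))
E
```

```text
24.55 [ 567.6 -386.2  229.4] [ 3.141 -0.     1.093] 94.3
white [228. 324.] [ 451.5 -543.2  286.2   65.1  -26.6]
white [ 19. 192.] [ 312.2 -256.5  152.8   95.1   66.5]
white [233. 104.] [ 595.  -298.4   44.    28.7   52.7]
90 [141. 249.] [ 414.4 -400.6  133.5   44.3    7.5]
90 [ 18. 196.] [ 316.5 -286.4  190.6   91.4   48.8]
90 [138.  11.] [ 546.1 -174.8  236.8   45.6  -29.5]
110 [ 19. 192.] [ 325.8 -275.8  162.8   90.8   49.1]
110 [234. 105.] [ 594.8 -298.8   45.3   29.6   52.7]
110 [143.  11.] [ 549.6 -176.9  226.5   45.4  -29.4]
130 [ 19. 192.] [ 313.3 -256.7  154.7   95.1   65.7]
170 [ 26. 225.] [ 295.8 -296.2   94.6   65.5  -24.3]
190 [478.  19.] [ 868.  -335.4   88.3   44.8  -22.2]
```

```bash
python3 - <<'E'
import cv2
im=cv2.imread("pics/w13.png"); cv2.imwrite("pics/v13.png",cv2.resize(im[140:260,170:330],None,fx=4,fy=4,interpolation=cv2.INTER_NEAREST))
E
```

```text
(no output)
```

View pics/v13.png

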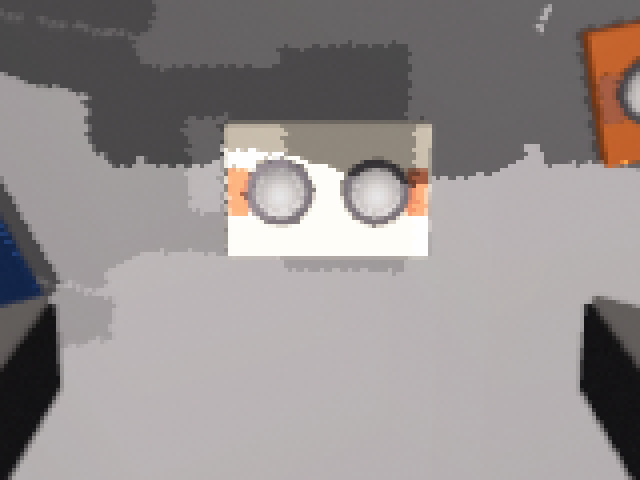

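Module D's corners are at crop (226,125), (432,125), (429,256), (228,256), square to the gripper. The orange part stays clear of the right finger.

```bash
cat >> h.py <<'E'
def corners(m,px,z=8):
    P=cast(m,px,z)[:,:2]; r=rect(P); print("centre",P.mean(0).round(1),"rect",r,"yaw",round(np.radians(90+r[4]),3))
    s=read_state(); print("eef",s["eef_pos"].round(1),s["eef_rot"].round(3)); return P
E
python3 - <<'E'
from h import *
corners(camera_model("wrist"),np.array([(226,125),(432,125),(429,256),(228,256)])/4-.5+[170,140])
E
```

```text
centre [ 570.2 -387.5] rect [ 570.2 -387.5   59.7   39.3  -27.4] yaw 1.093
eef [ 567.6 -386.2  229.4] [ 3.141 -0.     1.093]
```

>>> carry_out --slide '[[0.01, -0.005, -0.16], [0.01, -0.005, -0.32], [0.01, -0.005, -0.46], [0.01, -0.005, -0.518], [0.01, -0.005, -0.518], [0.01, -0.005, -0.518], [0.01, -0.005, -0.518], [0.01, -0.005, -0.518], [0.01, -0.005, -0.518], [0.01, -0.005, -0.518]]' --dr '[[0, 0, 0], [0, 0, 0], [0, 0, 0], [0, 0, 0], [0, 0, 0], [0, 0, 0], [0, 0, 0], [0, 0, 0], [0, 0, 0], [0, 0, 0]]' --gripper '[100, 100, 100, 100, 60, 40, 40, 40, 40, 40]'

```text
clock: 25.38
eef_pos: [569.8, -388.5, 100.1]
eef_rot: [3.141, -0.0, 1.092]
wrist_force: [-0.2, 0.5, 1.8]
finger_gap: 59.5
finger_force: 15.0
```

>>> carry_out --slide '[[0, 0, 0.16], [0, 0, 0.32], [0, 0.1, 0.44], [0.18, 1, 0.44], [0.18, 1, 0.44], [0.18, 1, 0.44], [0.18, 1, 0.44], [0.18, 1, 0.44], [0.18, 1, 0.44], [0.18, 1, 0.44]]' --dr '[[0, 0, 0], [0, 0, 0], [0, 0, 0], [0, 0, 0.077], [0, 0, 0.077], [0, 0, 0.077], [0, 0, 0.077], [0, 0, 0.077], [0, 0, 0.077], [0, 0, 0.077]]' --gripper '[40, 40, 40, 40, 40, 40, 40, 40, 40, 40]'

```text
clock: 26.22
eef_pos: [615.3, -134.2, 210.0]
eef_rot: [3.141, -0.001, 1.58]
wrist_force: [0.8, -0.9, -0.2]
finger_gap: 59.9
finger_force: 15.0
```

>>> carry_out --slide '[[0, 0.256, 0], [0, 0.256, 0], [0, 0.256, -0.1], [0, 0.256, -0.28], [0, 0.256, -0.28], [0, 0.256, -0.28], [0, 0.256, -0.28]]' --dr '[[0, 0, 0], [0, 0, 0], [0, 0, 0], [0, 0, 0], [0, 0, 0], [0, 0, 0], [0, 0, 0]]' --gripper '[40, 40, 40, 40, 40, 40, 40]'

```text
clock: 26.8
eef_pos: [615.1, -75.3, 141.2]
eef_rot: [3.141, 0.0, 1.575]
wrist_force: [1.0, -0.6, -0.1]
finger_gap: 59.5
finger_force: 15.0
```

>>> carry_out --slide '[[0.002, 0.003, -0.02], [0.002, 0.003, -0.044], [0.002, 0.003, -0.044], [0.002, 0.003, -0.044]]' --dr '[[0, 0, 0], [0, 0, 0], [0, 0, 0], [0, 0, 0]]' --gripper '[40, 40, 40, 40]'

```text
clock: 27.13
eef_pos: [615.5, -74.0, 129.5]
eef_rot: [3.14, 0.0, 1.575]
wrist_force: [1.5, -0.7, 2.4]
finger_gap: 59.9
finger_force: 15.0
```

>>> carry_out --slide '[[0, 0, 0], [0, 0, 0], [0, 0, 0], [0, 0, 0], [0, 0, 0.05], [0, 0, 0.2], [0, 0, 0.35], [0, 0, 0.4], [0, 0, 0.4]]' --dr '[[0, 0, 0], [0, 0, 0], [0, 0, 0], [0, 0, 0], [0, 0, 0], [0, 0, 0], [0, 0, 0], [0, 0, 0], [0, 0, 0]]' --gripper '[60, 80, 80, 80, 80, 80, 80, 100, 100]'

```text
clock: 27.88
eef_pos: [616.0, -73.9, 233.6]
eef_rot: [3.135, 0.001, 1.575]
wrist_force: [-0.0, 0.2, -0.4]
finger_gap: 84.8
finger_force: 0.0
```

>>> carry_out --slide '[[-0.1, 0.96, 0], [-0.3, 0.96, 0], [-0.3, 0.96, 0], [-0.3, 0.96, 0], [-0.3, 0.96, 0], [-0.3, 0.96, 0], [-0.3, 0.96, 0], [-0.3, 0.96, 0], [-0.3, 0.96, 0]]' --dr '[[0, 0, 0], [0, 0, 0], [0, 0, 0], [0, 0, 0], [0, 0, 0], [0, 0, 0], [0, 0, 0], [0, 0, 0], [0, 0, 0]]' --gripper '[100, 100, 100, 100, 100, 100, 100, 100, 100]'

```text
clock: 28.63
eef_pos: [540.0, 165.9, 228.2]
eef_rot: [-3.141, 0.0, 1.576]
wrist_force: [0.2, -1.2, -1.0]
finger_gap: 93.9
finger_force: 0.0
```

>>> carry_out --slide '[[-0.06, 0.555, 0], [-0.06, 0.555, 0], [-0.06, 0.555, 0], [-0.06, 0.555, 0], [-0.06, 0.555, 0], [-0.06, 0.555, 0], [-0.06, 0.555, 0]]' --dr '[[0, 0, 0.039], [0, 0, 0.039], [0, 0, 0.039], [0, 0, 0.039], [0, 0, 0.039], [0, 0, 0.039], [0, 0, 0.039]]' --gripper '[100, 100, 100, 100, 100, 100, 100]'

```text
clock: 29.22
eef_pos: [525.8, 303.2, 228.4]
eef_rot: [-3.141, 0.0, 1.818]
wrist_force: [0.5, 0.1, -0.2]
finger_gap: 93.8
finger_force: 0.0
```

```bash
python3 - <<'E'
from h import *
shot("wrist")
m,im=modules(8,"w14")
cv2.imwrite("pics/v14.png",cv2.resize(im[140:260,170:330],None,fx=4,fy=4,interpolation=cv2.INTER_NEAREST))
E
```

```text
29.3167 [525.8 303.3 228.7] [-3.141  0.     1.818] 93.9
white [319. 324.] [660.8 144.4 151.3  50.4  14.9]
white [115. 260.] [381.9 171.2  53.2  22.2  60.6]
white [250. 188.] [530.8 306.6  66.8  38.2  14.2]
```

View pics/v14.png

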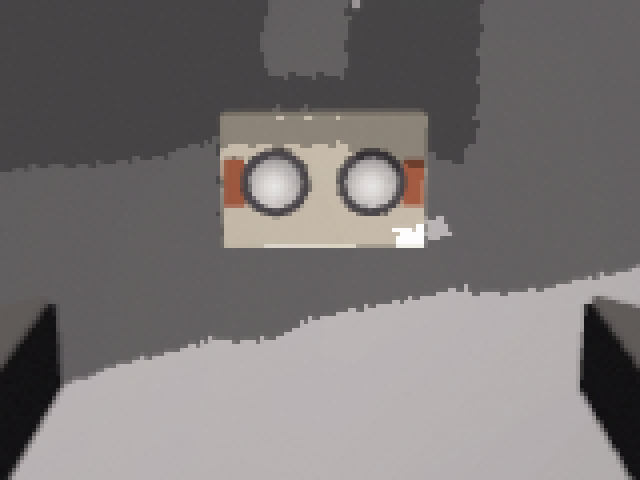

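Module A's corners are at crop (220,113), (427,113), (425,247), (223,247), square to the gripper.

```bash
python3 - <<'E'
from h import *
corners(camera_model("wrist"),np.array([(221,114),(427,114),(425,247),(223,247)])/4-.5+[170,140])
E
```

```text
centre [527.1 306.2] rect [527.1 306.2  59.7  39.7  14.2] yaw 1.819
eef [525.8 303.3 228.7] [-3.141  0.     1.818]
```

>>> carry_out --slide '[[0.005, 0.012, -0.16], [0.005, 0.012, -0.32], [0.005, 0.012, -0.46], [0.005, 0.012, -0.515], [0.005, 0.012, -0.515], [0.005, 0.012, -0.515], [0.005, 0.012, -0.515], [0.005, 0.012, -0.515], [0.005, 0.012, -0.515], [0.005, 0.012, -0.515]]' --dr '[[0, 0, 0], [0, 0, 0], [0, 0, 0], [0, 0, 0], [0, 0, 0], [0, 0, 0], [0, 0, 0], [0, 0, 0], [0, 0, 0], [0, 0, 0]]' --gripper '[100, 100, 100, 100, 60, 40, 40, 40, 40, 40]'

```text
clock: 30.15
eef_pos: [526.6, 307.8, 100.4]
eef_rot: [3.141, -0.0, 1.82]
wrist_force: [0.2, -1.2, 1.9]
finger_gap: 59.6
finger_force: 15.0
```

>>> carry_out --slide '[[0, 0, 0.16], [0, 0, 0.32], [0, -0.1, 0.44], [0.355, -1, 0.44], [0.355, -1, 0.44], [0.355, -1, 0.44], [0.355, -1, 0.44], [0.355, -1, 0.44], [0.355, -1, 0.44], [0.355, -1, 0.44]]' --dr '[[0, 0, 0], [0, 0, 0], [0, 0, 0], [0, 0, -0.039], [0, 0, -0.039], [0, 0, -0.039], [0, 0, -0.039], [0, 0, -0.039], [0, 0, -0.039], [0, 0, -0.039]]' --gripper '[40, 40, 40, 40, 40, 40, 40, 40, 40, 40]'

```text
clock: 30.98
eef_pos: [616.5, 52.5, 210.0]
eef_rot: [3.141, 0.001, 1.57]
wrist_force: [-0.7, 0.3, -0.1]
finger_gap: 59.8
finger_force: 15.0
```

>>> carry_out --slide '[[0, -0.119, 0], [0, -0.119, 0], [0, -0.119, -0.1], [0, -0.119, -0.28], [0, -0.119, -0.28], [0, -0.119, -0.28], [0, -0.119, -0.28]]' --dr '[[0, 0, 0], [0, 0, 0], [0, 0, 0], [0, 0, 0], [0, 0, 0], [0, 0, 0], [0, 0, 0]]' --gripper '[40, 40, 40, 40, 40, 40, 40]'

```text
clock: 31.57
eef_pos: [615.6, 28.6, 141.5]
eef_rot: [3.141, 0.0, 1.576]
wrist_force: [0.2, -0.3, 0.0]
finger_gap: 59.5
finger_force: 15.0
```

>>> carry_out --slide '[[0, -0.002, -0.02], [0, -0.002, -0.044], [0, -0.002, -0.044], [0, -0.002, -0.044]]' --dr '[[0, 0, 0], [0, 0, 0], [0, 0, 0], [0, 0, 0]]' --gripper '[40, 40, 40, 40]'

```text
clock: 31.9
eef_pos: [615.5, 27.8, 129.7]
eef_rot: [3.14, 0.0, 1.575]
wrist_force: [1.7, 0.2, 2.3]
finger_gap: 59.6
finger_force: 15.0
```

>>> carry_out --slide '[[0, 0, 0], [0, 0, 0], [0, 0, 0], [0, 0, 0], [0, 0, 0.05], [0, 0, 0.2], [0, 0, 0.35], [0, 0, 0.4], [0, 0, 0.4]]' --dr '[[0, 0, 0], [0, 0, 0], [0, 0, 0], [0, 0, 0], [0, 0, 0], [0, 0, 0], [0, 0, 0], [0, 0, 0], [0, 0, 0]]' --gripper '[60, 80, 80, 80, 80, 80, 80, 100, 100]'

```text
clock: 32.65
eef_pos: [616.1, 27.7, 233.9]
eef_rot: [3.135, 0.0, 1.575]
wrist_force: [-0.6, 0.3, 0.0]
finger_gap: 85.4
finger_force: 0.0
```

>>> carry_out --slide '[[-0.3, 0.9, 0], [-0.3, 0.9, 0], [-0.3, 0.9, 0], [-0.3, 0.9, 0], [-0.3, 0.9, 0], [-0.3, 0.9, 0], [-0.3, 0.9, 0], [-0.3, 0.9, 0]]' --dr '[[0, 0, 0], [0, 0, -0.062], [0, 0, -0.062], [0, 0, -0.062], [0, 0, -0.062], [0, 0, -0.062], [0, 0, -0.062], [0, 0, -0.062]]' --gripper '[100, 100, 100, 100, 100, 100, 100, 100]'

```text
clock: 33.32
eef_pos: [539.2, 254.1, 228.1]
eef_rot: [-3.14, 0.001, 1.189]
wrist_force: [1.0, -0.3, -0.1]
finger_gap: 93.7
finger_force: 0.0
```

>>> carry_out --slide '[[-0.048, 0.62, 0], [-0.048, 0.62, 0], [-0.048, 0.62, 0], [-0.048, 0.62, 0], [-0.048, 0.62, 0], [-0.048, 0.62, 0], [-0.048, 0.62, 0]]' --dr '[[0, 0, 0], [0, 0, 0], [0, 0, 0], [0, 0, 0], [0, 0, 0], [0, 0, 0], [0, 0, 0]]' --gripper '[100, 100, 100, 100, 100, 100, 100]'

```text
clock: 33.9
eef_pos: [528.7, 406.3, 228.3]
eef_rot: [-3.141, 0.001, 1.185]
wrist_force: [-0.7, -0.9, -0.7]
finger_gap: 93.9
finger_force: 0.0
```

```bash
python3 - <<'E'
from h import *
shot("wrist")
m,im=modules(8,"w15")
cv2.imwrite("pics/v15.png",cv2.resize(im[140:260,170:330],None,fx=4,fy=4,interpolation=cv2.INTER_NEAREST))
m,im=shot("top","t15")
E
```

```text
34.0 [528.8 406.  228.9] [-3.141  0.     1.184] 93.9
white [277. 322.] [492.9 212.3 229.5  63.3 -21.5]
white [135. 205.] [395.3 439.8  41.6  24.3 -55.6]
white [274. 183.] [556.9 402.   31.3  30.2  31.9]
white [507.  95.] [838.9 397.1  67.   18.2  79.1]
white [34. 27.] [380.8 669.1 146.2  66.    9.9]
```

View pics/v15.png

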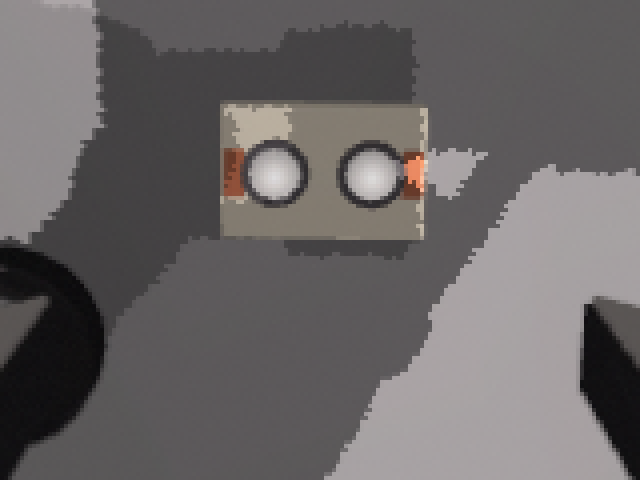

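Module B's corners are at crop (221,105), (428,105), (425,240), (222,240). The tape, lower left, is clear of the left finger.

```bash
python3 - <<'E'
from h import *
corners(camera_model("wrist"),np.array([(221,106),(428,106),(425,240),(222,240)])/4-.5+[170,140])
E
```

```text
centre [532.3 410.4] rect [532.2 410.4  59.9  39.9 -22.2] yaw 1.183
eef [528.8 406.2 229.1] [-3.142  0.     1.184]
```

>>> carry_out --slide '[[0.014, 0.015, -0.16], [0.014, 0.015, -0.32], [0.014, 0.015, -0.46], [0.014, 0.015, -0.515], [0.014, 0.015, -0.515], [0.014, 0.015, -0.515], [0.014, 0.015, -0.515], [0.014, 0.015, -0.515], [0.014, 0.015, -0.515], [0.014, 0.015, -0.515]]' --dr '[[0, 0, 0], [0, 0, 0], [0, 0, 0], [0, 0, 0], [0, 0, 0], [0, 0, 0], [0, 0, 0], [0, 0, 0], [0, 0, 0], [0, 0, 0]]' --gripper '[100, 100, 100, 100, 60, 40, 40, 40, 40, 40]'

```text
clock: 34.88
eef_pos: [531.8, 411.4, 100.7]
eef_rot: [3.141, -0.001, 1.186]
wrist_force: [-0.8, -1.9, 2.1]
finger_gap: 59.6
finger_force: 15.0
```

>>> carry_out --slide '[[0, 0, 0.16], [0, 0, 0.32], [0, -0.1, 0.44], [0.335, -1, 0.44], [0.335, -1, 0.44], [0.335, -1, 0.44], [0.335, -1, 0.44], [0.335, -1, 0.44], [0.335, -1, 0.44], [0.335, -1, 0.44]]' --dr '[[0, 0, 0], [0, 0, 0], [0, 0, 0], [0, 0, 0.062], [0, 0, 0.062], [0, 0, 0.062], [0, 0, 0.062], [0, 0, 0.062], [0, 0, 0.062], [0, 0, 0.062]]' --gripper '[40, 40, 40, 40, 40, 40, 40, 40, 40, 40]'

```text
clock: 35.72
eef_pos: [617.1, 155.7, 210.4]
eef_rot: [3.141, 0.001, 1.57]
wrist_force: [-0.4, 0.2, -0.1]
finger_gap: 59.3
finger_force: 15.0
```

>>> carry_out --slide '[[0, -0.217, 0], [0, -0.217, 0], [0, -0.217, -0.1], [0, -0.217, -0.28], [0, -0.217, -0.28], [0, -0.217, -0.28], [0, -0.217, -0.28]]' --dr '[[0, 0, 0], [0, 0, 0], [0, 0, 0], [0, 0, 0], [0, 0, 0], [0, 0, 0], [0, 0, 0]]' --gripper '[40, 40, 40, 40, 40, 40, 40]'

```text
clock: 36.3
eef_pos: [615.9, 107.6, 141.8]
eef_rot: [3.14, -0.0, 1.576]
wrist_force: [0.5, -0.3, -0.1]
finger_gap: 59.7
finger_force: 15.0
```

Lower, release, then retreat upwards and back so that both cameras can check.

>>> carry_out --slide '[[-0.001, -0.002, -0.02], [-0.001, -0.002, -0.044], [-0.001, -0.002, -0.044], [-0.001, -0.002, -0.044]]' --dr '[[0, 0, 0], [0, 0, 0], [0, 0, 0], [0, 0, 0]]' --gripper '[40, 40, 40, 40]'

```text
clock: 36.63
eef_pos: [615.5, 106.9, 129.9]
eef_rot: [3.14, -0.0, 1.575]
wrist_force: [1.0, 1.5, 2.0]
finger_gap: 59.6
finger_force: 15.0
```

>>> carry_out --slide '[[0, 0, 0], [0, 0, 0], [0, 0, 0], [0, 0, 0], [0, 0, 0.05], [0, 0, 0.2], [0, 0, 0.35], [0, 0, 0.5], [-0.1, 0.2, 0.6], [-0.1, 0.2, 0.6]]' --dr '[[0, 0, 0], [0, 0, 0], [0, 0, 0], [0, 0, 0], [0, 0, 0], [0, 0, 0], [0, 0, 0], [0, 0, 0], [0, 0, 0], [0, 0, 0]]' --gripper '[60, 80, 80, 80, 80, 80, 80, 80, 80, 80]'

```text
clock: 37.47
eef_pos: [589.6, 158.2, 284.0]
eef_rot: [3.136, -0.002, 1.575]
wrist_force: [0.7, 0.8, -0.6]
finger_gap: 75.1
finger_force: 0.0
```

>>> carry_out --slide '[[-0.5, -0.52, 0.1], [-0.5, -0.52, 0.1], [-0.5, -0.52, 0.1], [-0.5, -0.52, 0.1], [-0.5, -0.52, 0.1], [-0.5, -0.52, 0.1], [-0.5, -0.52, 0.1], [-0.5, -0.52, 0.1], [-0.5, -0.52, 0.1], [-0.5, -0.52, 0.1]]' --dr '[[0, 0, 0.03], [0, 0, 0.06], [0, 0, 0.08], [0, 0, 0.1], [0, 0, 0.12], [0, 0, 0.14], [0, 0, 0.16], [0, 0, 0.18], [0, 0, 0.2], [0, 0, 0.22]]' --gripper '[80, 80, 80, 80, 80, 80, 80, 80, 80, 80]'

```text
clock: 38.3
eef_pos: [464.9, 26.7, 305.2]
eef_rot: [3.141, 0.001, 2.831]
wrist_force: [0.1, 1.0, -0.4]
finger_gap: 75.5
finger_force: 0.0
```

>>> carry_out --slide '[[0, -0.15, 0], [0, -0.15, 0], [0, -0.15, 0], [0, -0.15, 0], [0, -0.15, 0], [0, -0.15, 0], [0, -0.15, 0]]' --dr '[[0, 0, 0.028], [0, 0, 0.028], [0, 0, 0.028], [0, 0, 0.028], [0, 0, 0.028], [0, 0, 0.028], [0, 0, 0.028]]' --gripper '[80, 80, 80, 80, 80, 80, 80]'

```text
clock: 38.88
eef_pos: [465.1, -10.3, 304.3]
eef_rot: [3.142, 0.0, 3.001]
wrist_force: [-0.5, -0.5, 0.1]
finger_gap: 75.3
finger_force: 0.0
```

```bash
python3 - <<'E'
from h import *
shot("wrist")
m,im=shot("wrist","w16"); mt,it=shot("top","t16")
s=read_state(); print(s["clock"],s["eef_pos"],s["eef_rot"])
p=proj(m,[(644,147,30),(584,147,30),(584,-194,30),(644,-194,30)]); print(p.round())
x0,y0=np.maximum(p.min(0)-15,0).astype(int);x1,y1=(p.max(0)+15).astype(int)
print(x0,y0,x1,y1)
c=cv2.resize(im[y0:y1,x0:x1],None,fx=780/(x1-x0),fy=780/(x1-x0),interpolation=cv2.INTER_CUBIC)
t=it[150:240,190:350];t=cv2.resize(t,(780,439),interpolation=cv2.INTER_CUBIC)[60:360]
cv2.imwrite("pics/v16.png",np.vstack([c,cv2.resize(t,(c.shape[1],300))])); print(c.shape)
E
```

```text
39.0333 [465.12936416 -10.48566658 304.25257601] [-3.14158364e+00 -9.25949674e-06  3.00102712e+00]
[[367. 277.]
 [367. 241.]
 [140. 271.]
 [150. 304.]]
124 226 382 318
(278, 780, 3)
```

View pics/v16.png

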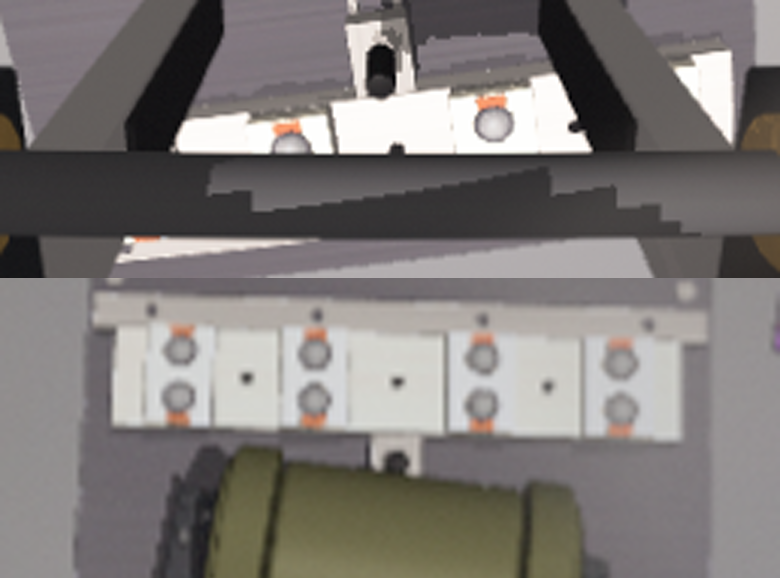

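All four modules lie on seats, the bar touches the rail and the jaw is against it. The rightmost module at (620,385) looks slightly off in y, so I'll measure it from the orange tabs and the bar's dots.

```bash
python3 - <<'E'
from h import *
m=camera_model("top"); im=cv2.imread("pics/t16.png")
g=cv2.resize(im,None,fx=6,fy=6,interpolation=cv2.INTER_CUBIC)
H,S,V=cv2.split(cv2.cvtColor(g,cv2.COLOR_BGR2HSV))
roi=np.zeros_like(V);roi[165*6:195*6,205*6:335*6]=1
for n,mask,z in (("tab",(H<20)&(S>60)&(V>110),38),("dot",(V<110)&(S<90),26)):
    for c in blobs(g,(mask&(roi>0)),60,2500):
        M=cv2.moments(c.astype(np.float32)); p=np.array([M["m10"]/M["m00"],M["m01"]/M["m00"]])/6-.417
        print(n,p.round(1),cast(m,p,z)[0,:2].round(1))
gg=cv2.cvtColor(im,cv2.COLOR_BGR2GRAY)
for r in (178,182,186):
    print(r,[(float(c),round(float(cast(m,(c,r),26)[0,1]),1),round(float(cast(m,(c,r),38)[0,1]),1),d) for c,d in edges(gg.T.copy(),r,208,335)])
E
```

```text
tab [316.8 193.1] [ 587.1 -155.6]
tab [288.4 192.2] [587.6 -74.2]
tab [253.8 191.2] [587.8  24.9]
tab [226.1 190.7] [586.9 104.7]
tab [316.8 175.3] [ 639.4 -155.8]
tab [288.6 174.3] [640.  -74.1]
tab [254.4 173.4] [640.1  25. ]
tab [227.  172.6] [640.2 104.5]
dot [285.7 194.2] [583.2 -67.5]
dot [272.1 165.6] [667.3 -26.2]
dot [245.1 164.8] [667.7  53.3]
178 [(212.83, 146.2, 144.6, 39), (223.35, 115.5, 114.2, -26), (229.75, 96.8, 95.7, 26), (246.59, 47.6, 47.1, -13), (248.0, 43.5, 43.0, 10), (250.73, 35.5, 35.1, -30), (253.51, 27.4, 27.1, 8), (257.64, 15.3, 15.1, 32), (280.58, -51.8, -51.2, -20), (282.08, -56.2, -55.5, 16), (285.09, -65.0, -64.2, -26), (287.43, -71.8, -71.0, 8), (291.87, -84.8, -83.8, 24), (308.48, -133.3, -131.7, -13), (310.15, -138.2, -136.6, 11), (313.46, -147.9, -146.1, -24), (320.3, -167.8, -165.8, 20), (329.23, -193.9, -191.6, -27)]
182 [(212.57, 146.4, 144.7, 48), (228.31, 100.5, 99.4, 7), (238.83, 69.8, 69.1, -27), (241.52, 62.0, 61.3, 30), (246.59, 47.2, 46.7, -12), (248.13, 42.7, 42.2, 11), (252.17, 30.9, 30.6, -11), (256.16, 19.3, 19.1, 10), (269.68, -20.2,
[... 236 characters left out ...]
, -14), (310.18, -138.3, -136.7, 12), (313.85, -149.0, -147.2, -15), (319.67, -166.0, -164.0, 14), (329.24, -193.8, -191.5, -26)]
186 [(212.57, 145.8, 144.2, 52), (218.71, 127.9, 126.5, -9), (222.65, 116.5, 115.2, -31), (229.7, 96.0, 94.9, 32), (232.63, 87.4, 86.5, -15), (234.17, 83.0, 82.0, 11), (246.62, 46.7, 46.2, -7), (250.62, 35.1, 34.7, -29), (257.52, 15.0, 14.8, 27), (280.6, -52.3, -51.6, -22), (282.05, -56.5, -55.8, 18), (285.33, -66.0, -65.2, -23), (291.68, -84.5, -83.5, 22), (300.59, -110.5, -109.1, -12), (303.05, -117.6, -116.2, 9), (308.5, -133.5, -131.9, -15), (310.2, -138.4, -136.8, 12), (313.79, -148.9, -147.1, -13), (319.53, -165.5, -163.6, 11), (329.26, -193.8, -191.5, -27)]
```

```bash
python3 - <<'E'
from h import *
m,im=shot("top","t17"); H,S,V=cv2.split(cv2.cvtColor(im,cv2.COLOR_BGR2HSV))
for c in blobs(im,(H>8)&(H<28)&(S>110)&(V>60),8): 
    if c[:,0].mean()>330: print(c.mean(0).round(),cast(m,c.mean(0),17)[0].round())
g=cv2.cvtColor(im,cv2.COLOR_BGR2GRAY)
ok=[]
for c in (216,326):
    x=[round(float(cast(m,(c,r),26)[0,0]),1) for r,d in edges(g,c,185,202) if d<-15]; print(c,x); ok+=x
if len(ok)>=2 and all(582.5<x<586.5 for x in ok): print(sign_off())
E
```

```text
[400. 168.] [ 674. -403.   17.]
216 [583.7]
326 [583.6]
the job is handed in; nothing more can be done
None
```

The job is handed in, with no verdict returned: both spacers were seen in the bin after they were dropped (the last image check did not pick them up), the bar is flush with the rail, the jaw was pressed against it, and all four modules are on their seats within about 2 mm.

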